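# Stack the dried capsule tray on the loaded one in the sample changer

### The arm

A 6-joint arm with a two-finger parallel gripper is mounted at the origin on the work surface. World frame = base frame: x ahead of the robot, y to its left, z up, the work surface at z = 0. Lengths are in m, angles in rad, forces in N, time in s.
With the tool pointing down it reaches from about 0.3 to 0.775 m from the base axis. Payload 14.6 kg.
Tool frame: the origin (TCP) lies midway between the tips of the shut fingers; the grasp point (between the pads) lies 19 mm behind it; z points along the fingers, y is the direction in which the jaws open and shut (so a half turn about z gives the same grasp; the last joint's range is limited). The gripper opens to 94 mm and grips with 3 to 60 N. Pads are 16 mm wide; open, the fingers measure 119 mm over their backs; the gripper's body (75 mm by 177 mm) begins 78 mm behind the grasp point.
Start: joints at [1.192, 0.3, 1.521, -0, 1.321, -0.067], TCP at [0.169, 0.523, 0.205] pointing down, gripper open.
Joint ranges: [-3.03, 3.03], [-0.79, 2.21], [0.23, 2.52], [-1.04, 4.18], [0, 3.07], [-2.55, 2.55]. Speed limits (rad/s): [2.22, 2.22, 2.57, 3.14, 3.14, 3.14].

### API

Orientations are given as a 3x3 rotation matrix whose columns are the frame's x, y, z axes.
In Python, from workcell import state, capture, get_calibration, sign_off gives the robot as it stands. The module is installed in compiled form; this text tells all that it offers.
- The arm moves only by the tool apply_moves, never from a script. Its argument "deltas" is a list of rows, each a list of 2 entries, a list of its own where there are three numbers: the shift along the tool's x, y, z in cm, then the turn, a rotation vector about the tool's x, y, z in degrees. In form: [[[dx, dy, dz], [rx, ry, rz]], ...]. A call has 1 to 20 rows; each row shifts and turns the commanded pose from where the row before left it, along the tool's axes as they then stand; what a row does not reach is not made up. A row lasts 1/10 s, in which the tool goes at most 50 mm and 8.59 degrees, less where a joint would pass 70% of its speed; a pose out of reach is approached as far as the arm can. A call is refused whole if a number of a shift passes 5 or a number of a turn 8.59, either way. A call with a gripper value outside its range is refused whole. "fingers" is the finger opening in cm, from 0 to 9.4, set as the call begins (left out, the last holds). The fingers move at their own pace and stop on an object; "newtons" is the grip in N (left out, the last holds). Time passes only in rows, so rows that do not move let the fingers close. It gives the time, the measured TCP pose, the force and the opening at its end, in the units of the state.
- state(): the state, without advancing time (a new reading comes with each control period).
- capture(name): name is "scene" or "top"; returns the picture (420x560x3 uint8, red, green, blue); there is no depth.
- get_calibration(name): a dict with "fx", "fy", "cx", "cy" (pixels), "dist" ([k1, k2, p1, p2, k3] as OpenCV has them; the pictures are not rectified), "position" and "rotation" of the camera in the world. Camera axes: x right, y down, z forward; pixel columns grow to the right and rows downward; lengths in m; the calibration is good to about 2 mm. A picture is of the moment at which its call begins. get_calibration takes no time and is no camera call.
- sign_off(): hands the job in, once; it reports no verdict.
The state is a dict: "t": time; "joint_positions": joint angles; "joint_vel": joint speeds; "effort": joint torques, N m; "eef_pos": TCP position; "tool_rot": TCP orientation; "contact_force": force on the tool from outside, world axes, zero at the start; "ft_torque": the same for the moment, N m; "opening": finger opening in m.
Only numpy, scipy, OpenCV 4.12 (cv2) and the standard library are available. Lean on these libraries where they do the work, as an engineer would, in place of code of your own. Each camera call takes 0.05 s, during which the arm holds its last target.

### The job

First lift the spatula off the loaded tray in the sample changer and lay it on the bench. Then take the empty capsule tray out of the drying stand, lay it flat on the clear bench with its wells up and let go of it, pick it up again level and lower it in the gripper, without dropping it, onto the loaded tray, its notch over that tray's key, until it sits flat and fully home. Leave the loaded tray in its seat and do not shift the other things on the bench or in the stand.

Things in the scene. Friction and masses are not known exactly. Their poses are not given: they have to be found in the camera images.
- tray: Empty capsule tray, grey plastic, 124 x 66 mm outline, 24 mm thick, 120 to 200 g; tallest of the three things in the stand. Origin at its centre, 12 mm over its underside and under its deck top. Own x along its length to the notched end, z out of the deck with 4 x 8 wells. Starts standing on its plain -x end in one of the slots, x up, deck to the stand's -x. Flat side walls from 12 mm below to 6 mm above the origin
- tray_notch (a point): On the empty tray, the middle of its notch at the outer end, on the underside: 62 mm along +x and 12 mm below the origin. The notch is 20 mm wide and 8 mm high, cut in the +x end of the skirt
- tray_bottom (a point): On the empty tray, centre of its underside, 12 mm below the origin. The underside is hollow: a skirt 5 mm thick round a recess of 114 x 56 mm, 8 mm deep. On top, a 5 to 7 mm wide shoulder 6 mm above the origin runs round a raised deck of 110.5 x 52.5 mm, 6 mm high, its edge chamfered 2.5 mm; a key like the loaded tray's stands at the +x end
- loaded_tray: Loaded tray: same shape, size, origin and axes as the empty one, metal capsules in its wells, z up, sitting loose by its own notch and skirt on the changer's keyed seat; its key end (+x) points to the changer's -x. A tray home on it has its origin 18 mm higher and x the same way, skirt on the shoulder, with 1.75 mm play each way; the wrong way round it rides 6 mm high on the key
- loaded_key (a point): On the loaded tray, the foot of its key at the outer end, at shoulder height: 62 mm along +x and 6 mm above its origin; coincides with tray_notch when the empty tray is home. The key is a block 14 mm wide and 6 mm high, in the middle of the end
- changer: Sample changer, fixed: white base 136 mm wide, 30 mm high, from 75 mm before to 195 mm behind its origin along own x; the tray seat is centred on the origin, which is at bench level. From 111 to 189 mm behind the origin stands a housing 128 mm wide, top 100 mm over the bench, with a turret and parked arm up to 135 mm. The base is open on both sides of the trays
- stand: Drying stand, fixed: white drip plate 172 (x) x 108 (y) x 10 mm, origin at its centre at bench level. Slots at -44, 0 and +44 mm along its x, each between two steel wire hoops with 27 mm free between them; hoops 40 mm wide (y), tops 78 mm over the bench. Things stand on the plate in the middle of the slots
- spatula: Lab spatula lying on the deck of the loaded tray: dark flat-sided handle 76 mm long (own x), 11 mm wide, 8 mm high, and a thin steel blade reaching 85 mm from the origin towards +x; 40 g. Origin at the middle of the handle's underside, which rests on the deck
- vial_rack: Bystander in the stand: grey block with 12 large holes, stands 92 mm tall, 56 mm wide, 24 mm thick; origin at its centre, own x up
- plain_box: Bystander in the stand: plain closed grey box without wells, stands 106 mm tall, 62 mm wide, 24 mm thick; origin at its centre, own x up
- wash_bottle: Bystander on the bench: white plastic bottle, 56 mm across, 150 mm tall; origin at the centre of its foot
- capsule_jar: Bystander on the bench: small glass jar with black cap, 42 mm across, 55 mm tall; origin at the centre of its foot
- beaker: Bystander on the bench: glass beaker, 54 mm across, 60 mm tall; origin at the centre of its foot
- forceps: Bystander lying on the bench: steel forceps, 125 mm along its own x, 16 mm wide, 7 mm high; origin at its middle, at bench level
Mind the look-alikes: they are no part of the job. What is shaped like the tray but purple is not meant. Leave any blue look-alike of the loaded_tray alone.

How it is judged:
On the way, in this order (a step that is already met when the one before it is completed fails the run):
1. the spatula is held in the gripper, clear of the loaded tray (z of spatula in the frame of loaded_tray above 0.03 m and contact force between the fingers and spatula above 0.5 N), for 0.1 s.
2. the empty tray lies flat on the bench, wells up, let go (height (world z) of tray below 0.016 m and angle between tray's own z axis and vertical below 0.08 rad and contact force between the fingers and tray below 0.1 N and linear speed of tray below 0.03 m/s), for 0.2 s.
3. the gripper brings it down onto the loaded tray, notch over key (within 10 mm of home while held) (distance between tray_notch and loaded_key below 0.01 m and angle between tray's own z axis and vertical below 0.15 rad and contact force between the fingers and tray above 0.5 N), for 0.1 s.
At the end, for the whole second after the job is handed in: The empty tray rests on the loaded one: notch point within 5 mm of the key's, centres within 4 mm in plan and 19.8 mm in height (18 is home), level within 2 degrees, parallel within 4; the loaded tray within 8 mm of its start; the spatula lying at rest on the bench (distance between tray_notch and loaded_key below 0.005 m and horizontal distance between tray and loaded_tray below 0.004 m and z of tray in the frame of loaded_tray below 0.0198 m and angle between tray's own z axis and vertical below 0.035 rad and angle between the x axis of tray and the x axis of loaded_tray, either way round below 0.07 rad and linear speed of each of tray, spatula below 0.02 m/s and height (world z) of spatula below 0.013 m and angle between spatula's own x axis and vertical between 1.45 and 1.7 rad and distance of loaded_tray from where it was at the start of the episode below 0.008 m); the robot touches nothing.
It fails at once if the vial rack or the plain box in the stand is shifted by more than 30 mm (distance of any of vial_rack, plain_box from where it was at the start of the episode above 0.03 m).
It fails at once if the wash bottle, jar, beaker or forceps is shifted by more than 30 mm (distance of any of wash_bottle, capsule_jar, beaker, forceps from where it was at the start of the episode above 0.03 m).
It fails at once if the loaded tray is shifted or lifted by more than 15 mm (distance of loaded_tray from where it was at the start of the episode above 0.015 m).
It also fails if it takes over 72 s, if anything falls off the work surface, if the arm or the gripper's body presses on something with over 40 N, if the wrist force passes 120 N, or if a joint passes its speed limit or range.

## Working session

There is one attempt and no reset: what is moved stays moved. The work goes in short steps, Python scripts to look and compute and a tool call to move; the robot and the scene stay as the last step left them, time stands still between calls to the robot, and variables do not carry over. Pictures are saved under pics/ and viewed, and the job is handed in when it is done.

Besides the shell and the picture viewer there is one more tool, called as name([rows], argument=value, ...), one row to a line, values as JSON. apply_moves: Moves the arm, as the interface text tells. Its arguments: {"type":"object","properties":{"deltas":{"type":"array","items":{"type":"array"}},"fingers":{"type":"number"},"newtons":{"type":"number"}},"required":["deltas"]}

```bash
mkdir -p pics; ls; python3 - <<'E'
from workcell import *
import cv2
for n in ("scene","top"):
    im=capture(n); cv2.imwrite(f"pics/{n}0.png",cv2.cvtColor(im,cv2.COLOR_RGB2BGR)); print(n,get_calibration(n))
print(state())
E
```

```text
pics
scene {'fx': 502.2066548219437, 'fy': 502.2066548219437, 'cx': 281.73697364938334, 'cy': 209.689964277717, 'dist': array([0.06335293, 0.        , 0.        , 0.        , 0.        ]), 'position': array([ 1.04827222, -0.79806832,  0.90899049]), 'rotation': array([[ 0.79946303,  0.38642971, -0.45992493],
       [ 0.6003568 , -0.54042054,  0.58950602],
       [-0.02075024, -0.74740733, -0.66404195]])}
top {'fx': 483.0322103129872, 'fy': 483.0322103129872, 'cx': 286.0375448207516, 'cy': 210.60122595259617, 'dist': array([0.03687449, 0.        , 0.        , 0.        , 0.        ]), 'position': array([ 0.26345607, -0.07335813,  1.47244105]), 'rotation': array([[-0.0284818 , -0.98383902,  0.17677546],
       [-0.99957205,  0.02685191, -0.01160601],
       [ 0.00667168, -0.17703037, -0.98418278]])}
{'t': 0.1, 'joint_positions': array([ 1.19238372e+00,  3.00437471e-01,  1.52145431e+00, -2.85519084e-05,
        1.32070950e+00, -6.66015813e-02]), 'joint_vel': array([ 0.00157506, -0.00207582, -0.0019476 , -0.00063555,  0.00065159,
        0.00154662]), 'effort': array([ 1.13548584e-03, -5.32641041e+01, -3.53286517e+01,  7.09671155e-02,
        2.34664581e-02, -6.15669683e-05]), 'eef_pos': array([0.16866269, 0.52327749, 0.20495841]), 'tool_rot': array([[-9.51781704e-01,  3.06775923e-01, -3.46924249e-04],
       [ 3.06776116e-01,  9.51781234e-01, -9.47483456e-04],
       [ 3.95308785e-05, -1.00822549e-03, -9.99999491e-01]]), 'contact_force': array([-1.03040884,  0.13250051,  0.02648381]), 'ft_torque': array([-0.054876  , -0.04120036, -0.00469584]), 'opening': 0.09422256607479677}
```

View pics/scene0.png

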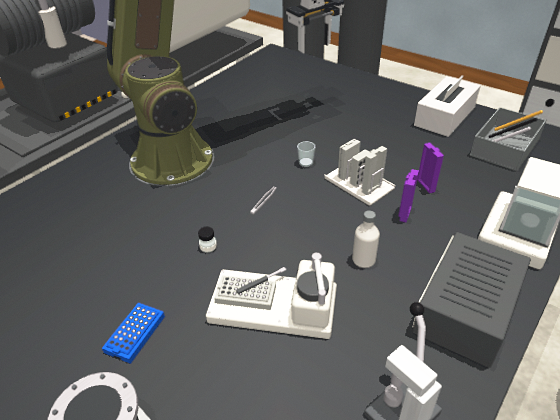

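View pics/top0.png

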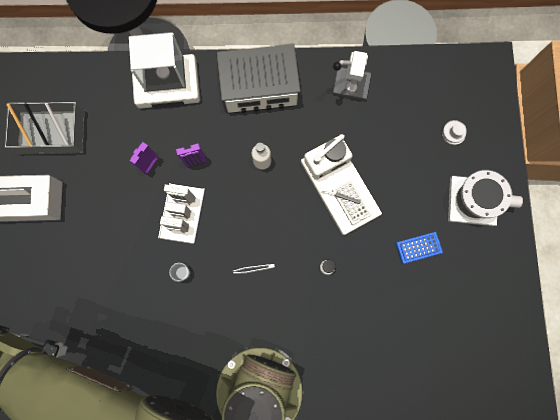

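The pictures show the stand at scene (362,172) / top (182,213), the changer at scene (270,300) / top (342,190), a blue look-alike at top (420,248), and purple look-alikes at top (145,157) and (192,153). I'll make close crops next.

```bash
cat > h.py <<'E'
import numpy as np, cv2
from workcell import *
def cal(n):
    c=get_calibration(n);K=np.array([[c['fx'],0,c['cx']],[0,c['fy'],c['cy']],[0,0,1]]);return K,c['dist'],np.array(c['position']),np.array(c['rotation'])
def ray(n,u,v):
    K,d,p,R=cal(n);q=cv2.undistortPoints(np.array([[[u,v]]],float),K,d)[0,0];r=R@np.array([q[0],q[1],1]);return p,r/np.linalg.norm(r)
def atz(n,u,v,z):
    p,r=ray(n,u,v);return p+r*(z-p[2])/r[2]
def proj(n,P):
    K,d,p,R=cal(n);P=np.atleast_2d(P).astype(float)
    return cv2.projectPoints(P,cv2.Rodrigues(R.T)[0],-R.T@p,K,d)[0][:,0]
def crop(src,out,x0,y0,w,h,s):
    im=cv2.imread(src)[y0:y0+h,x0:x0+w];im=cv2.resize(im,None,fx=s,fy=s,interpolation=cv2.INTER_CUBIC)
    st=10
    for x in range((x0//st+1)*st,x0+w,st):
        cv2.line(im,((x-x0)*s,0),((x-x0)*s,6),(0,255,255),1)
        if x%20==0: cv2.putText(im,str(x),((x-x0)*s-10,18),0,.4,(0,255,255),1)
    for y in range((y0//st+1)*st,y0+h,st):
        cv2.line(im,(0,(y-y0)*s),(6,(y-y0)*s),(0,255,255),1)
        if y%20==0: cv2.putText(im,str(y),(8,(y-y0)*s+4),0,.4,(0,255,255),1)
    cv2.imwrite(out,im)
E
python3 - <<'E'
from h import *
crop("pics/scene0.png","pics/c1.png",200,245,145,95,5)
crop("pics/top0.png","pics/c2.png",290,125,110,110,5)
crop("pics/scene0.png","pics/c3.png",315,125,100,85,7)
crop("pics/top0.png","pics/c4.png",150,170,70,80,7)
E
```

```text
(no output)
```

View pics/c1.png

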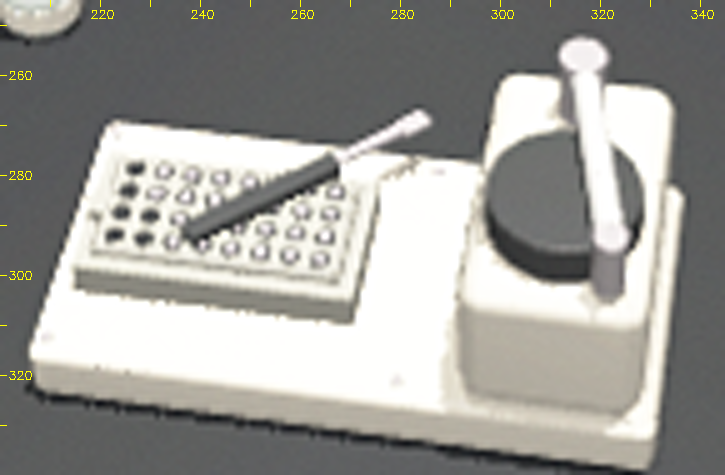

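View pics/c2.png

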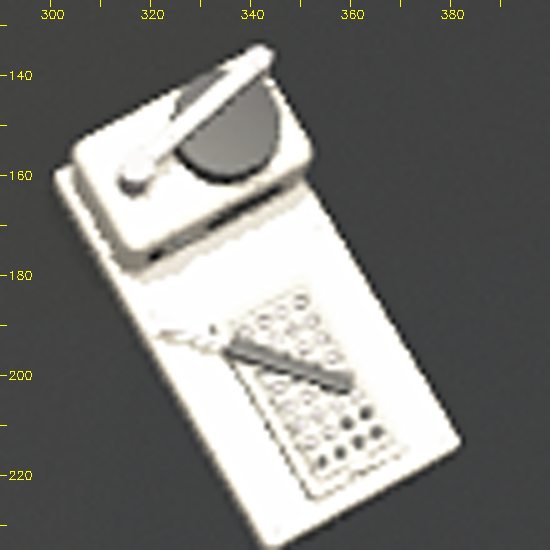

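View pics/c3.png

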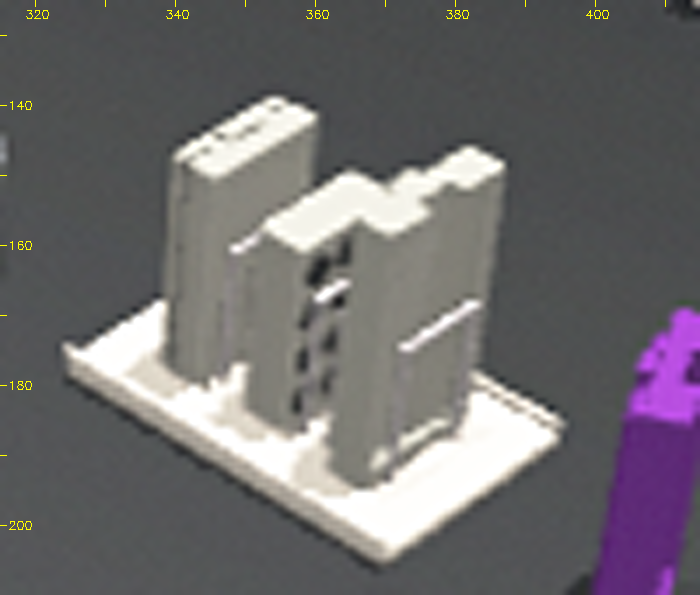

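View pics/c4.png

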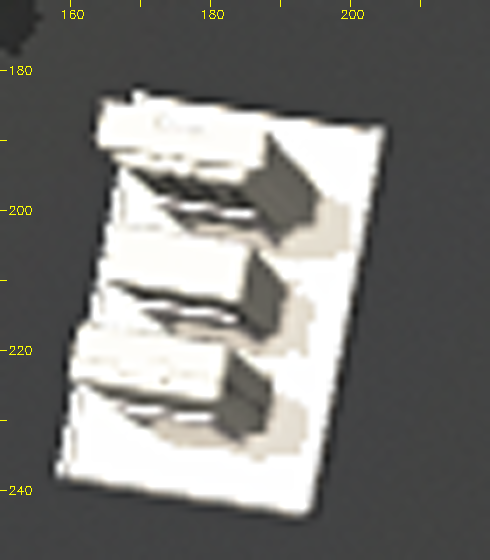

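```bash
python3 - <<'E'
from h import *
print("stand top corners");
for p in [(158.2,238),(194,243),(204.5,188)]: print(atz("top",*p,.01))
for p in [(324.5,175),(370,204.5),(395.5,186)]: print(atz("scene",*p,.01))
print("changer top z=.03")
for p in [(343,234.5),(381.5,213)]: print(atz("top",*p,.03))
for p in [(222.5,270),(207,317),(330,337)]: print(atz("scene",*p,.03))
print("spatula handle top ends")
L=0.012+0.0
E
```

```text
stand top corners
[0.45234339 0.29923805 0.01      ]
[0.43400194 0.19112948 0.01      ]
[0.60407195 0.15966643 0.01      ]
[0.43563368 0.19411071 0.01      ]
[0.60736877 0.15597283 0.01      ]
[0.6260101  0.26673962 0.01      ]
changer top z=.03
[ 0.44485491 -0.25957305  0.03      ]
[ 0.50726245 -0.37942356  0.03      ]
[ 0.45416266 -0.26679125  0.03      ]
[ 0.5164003  -0.38477247  0.03      ]
[ 0.754183  -0.2729439  0.03     ]
spatula handle top ends
```

```bash
python3 - <<'E'
from h import *
im=cv2.imread("pics/scene0.png");g=np.clip((im.astype(float)-110)*255/145,0,255).astype(np.uint8);cv2.imwrite("pics/s_hi.png",g)
im=cv2.imread("pics/top0.png");g=np.clip((im.astype(float)-150)*255/105,0,255).astype(np.uint8);cv2.imwrite("pics/t_hi.png",g)
crop("pics/s_hi.png","pics/c5.png",205,260,80,60,10)
crop("pics/t_hi.png","pics/c6.png",315,175,75,60,10)
E
```

```text
(no output)
```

View pics/c5.png

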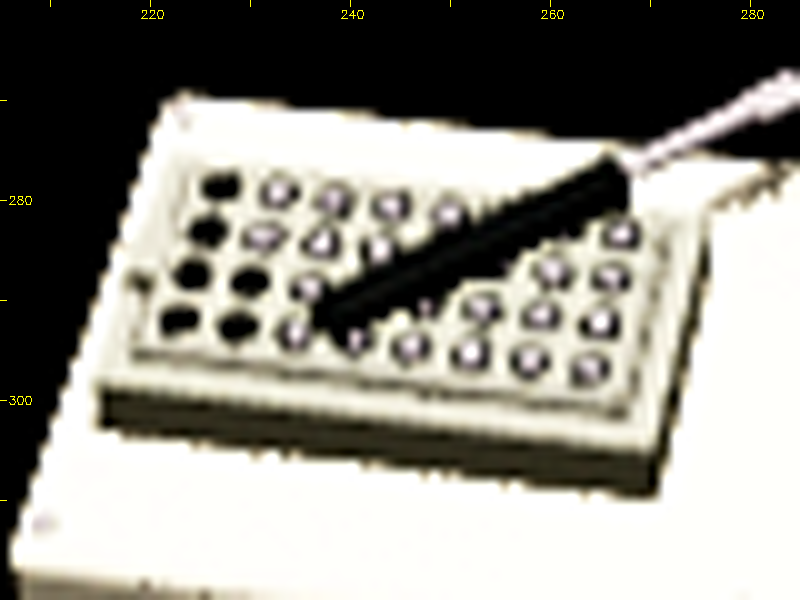

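View pics/c6.png

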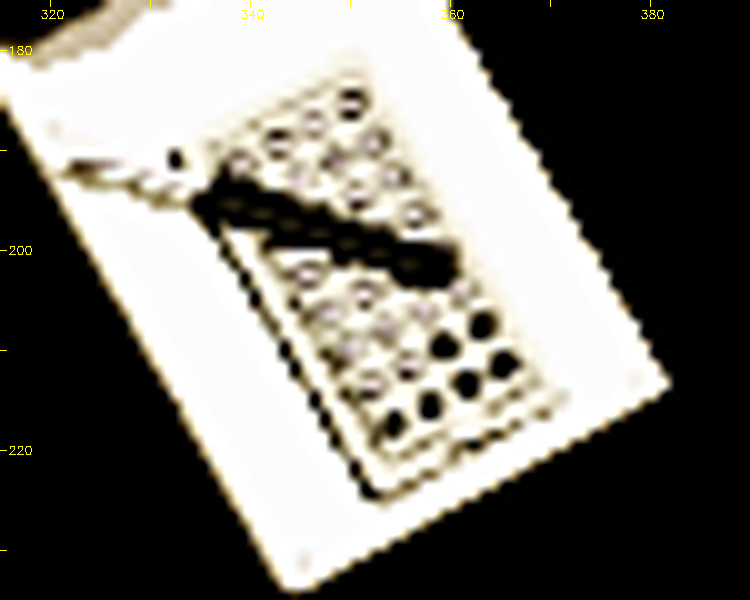

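```bash
cat > fit.py <<'E'
from h import *
from scipy.optimize import least_squares
# own x of loaded tray = key end -> points to changer -x. wells
W={'scene':{(1,1):None}}
def rz(a): c,s=np.cos(a),np.sin(a); return np.array([[c,-s,0],[s,c,0],[0,0,1]])
hx,hy=.062,.033
# tray x points toward robot (left in scene); tray y: z up, x->left(-chg x). 
obs=[]
# (cam, u,v, kind, a,b)  left in scene = +x end; near scene camera = ?
for cam,pts in {'scene':{'fl':(227,278.6),'nl':(223,292),'nr':(264,296.8),'fr':(267,283.4)},
                'top':{'fl':(354.3,217.3),'nl':(365,211.3),'nr':(350,185.2),'fr':(338.8,191.3)}}.items():
    for k,p in pts.items(): obs.append((cam,p,'w',k))
for cam,k,p,z in [('scene','nl',(214.8,298.4),.006),('scene','nr',(270.6,304.8),.006),('scene','nl',(215,302.6),-.012),('scene','nr',(270.2,309.5),-.012),('top','fl',(351.8,224.6),-.012),('scene','fr',(276,281.8),.006)]:
    obs.append((cam,p,z,k))
sg={'fl':(1,-1),'nl':(1,1),'nr':(-1,1),'fr':(-1,-1)}
def res(q,full=False):
    x,y,z,a,sx,sy=q;r=[]
    for cam,p,k,c in obs:
        s=sg[c]
        l=np.array([s[0]*sx,s[1]*sy,.012]) if k=='w' else np.array([s[0]*hx,s[1]*hy,k])
        r.append(proj(cam,rz(a)@l+[x,y,z])[0]-p)
    return np.array(r) if full else np.ravel(r)
if __name__=="__main__":
    s=least_squares(res,[.54,-.29,.042,np.pi+.45,.049,.02]);print(s.x,np.degrees(s.x[3]));print(np.round(res(s.x,1),1))
    # changer
    C=[('scene',(222.5,269.5),-.075,.068,.03),('scene',(206.5,317),-.075,-.068,.03),('scene',(330.5,337),.195,-.068,.03),('top',(343.5,234),-.075,.068,0),('top',(381.5,213),-.075,-.068,.03)]
    def rc(q): return np.ravel([proj(c,rz(q[2])@np.array([a,b,z])+[q[0],q[1],0])[0]-p for c,p,a,b,z in C])
    t=least_squares(rc,[.54,-.29,.45]);print(t.x,np.degrees(t.x[2]),np.round(t.fun,1))
    S=[('top',(158.2,238.2),-.086,.054,0),('top',(194,243),-.086,-.054,0),('top',(204.5,188),.086,-.054,.01),('scene',(324.5,174.5),-.086,-.054,.01),('scene',(370,203.5),.086,-.054,.01),('scene',(395.5,185.5),.086,.054,.01)]
    def rs(q): return np.ravel([proj(c,rz(q[2])@np.array([a,b,z])+[q[0],q[1],0])[0]-p for c,p,a,b,z in S])
    t=least_squares(rs,[.53,.22,-.18]);print('stand',t.x,np.degrees(t.x[2]),np.round(t.fun,1))
    print("spat ends top z", [atz('top',*p,s.x[2]+.02) for p in [(337,195),(359.5,202)]],[atz('scene',*p,s.x[2]+.02) for p in [(238.5,291),(267,278)]])
E
python3 fit.py
```

```text
[ 0.54302947 -0.28834877  0.0385923   3.61894746  0.04546296  0.01893957] 207.35041549248317
[[ 0.2  0.1]
 [-0.1 -0. ]
 [-0.1  0.1]
 [ 0.2 -0. ]
 [-0.3 -0.3]
 [-0.  -0.4]
 [-0.4 -0.2]
 [-0.1 -0.4]
 [-0.7 -0.5]
 [-0.3 -0. ]
 [-0.   0.6]
 [ 0.4  0.5]
 [-0.2  0.6]
 [-0.3 -0.6]]
[ 0.54970416 -0.29235829  0.44195837] 25.322349217702417 [ 0.7 -0.8 -1.7 -0.9  0.5 -0.6 -0.7 -0.9  2.1 -1.3]
stand [ 0.52969599  0.23077861 -0.1906647 ] -10.92428238573264 [ 0.6 -0.8 -0.4  0.1 -0.6  0.1 -0.2  0.4 -0.1 -0.6 -0.4  0.1]
spat ends top z [array([ 0.56065885, -0.24382119,  0.0585923 ]), array([ 0.53749401, -0.30991862,  0.0585923 ])] [array([ 0.54197785, -0.30867201,  0.0585923 ]), array([ 0.56929891, -0.24390794,  0.0585923 ])]
```

```bash
python3 - <<'E'
from h import *
f=lambda c,u,v,z=0:np.round(atz(c,u,v,z),3)
print("forceps",f("top",234,269.5),f("top",275,266),f("scene",252,213),f("scene",276,188))
print("jar cap z.055",f("top",327.5,267.5,.05),f("scene",207,235,.05))
print("bottle foot",f("scene",365,262), "top z.15",f("top",260.5,145,.15),f("top",262,166,0))
print("beaker",f("top",179,272,.03),f("scene",306,155,.03))
print("blue",f("top",420,248))
from fit import rz
# spatula triangulate mid, ends
def tri(a,b):
    p,r=ray("top",*a);q,s=ray("scene",*b);A=np.stack([r,-s],1);t=np.linalg.lstsq(A,q-p,rcond=None)[0];x=p+t[0]*r;y=q+t[1]*s;return (x+y)/2,np.linalg.norm(x-y)
for a,b in [((336,195),(267.5,278)),((359.3,202.2),(238.3,291)),((347.6,198.6),(252.9,284.5))]: print(tri(a,b))
# wireframe overlays in stand
im={n:cv2.resize(cv2.imread(f"pics/{n}0.png"),None,fx=7,fy=7,interpolation=cv2.INTER_CUBIC) for n in("top","scene")}
o=np.array([.5297,.2308,0]);R=rz(-.1907)
for sx,H,Wd,col in [(.044,.124,.066,(0,0,255)),(0,.092,.056,(0,255,0)),(-.044,.106,.062,(255,0,0))]:
    P=np.array([[sx+a*.012,b*Wd/2,.01+c*H] for a in(-1,1) for b in(-1,1) for c in(0,1)])@R.T+o
    for n in im:
        q=(proj(n,P)*7+3).astype(int)
        for i in range(8):
            for j in range(i):
                if bin(i^j).count('1')==1: cv2.line(im[n],q[i],q[j],col,1)
cv2.imwrite("pics/o1.png",im["scene"][125*7:210*7,315*7:415*7]);cv2.imwrite("pics/o2.png",im["top"][170*7:250*7,150*7:220*7])
E
```

```text
forceps [0.351 0.072 0.   ] [ 0.358 -0.052  0.   ] [ 0.361 -0.049  0.   ] [0.349 0.074 0.   ]
jar cap z.055 [ 0.346 -0.207  0.05 ] [ 0.361 -0.216  0.05 ]
bottle foot [ 0.697 -0.026  0.   ] top z.15 [ 0.693 -0.022  0.15 ] [ 0.673 -0.019  0.   ]
beaker [0.347 0.231 0.03 ] [0.351 0.222 0.03 ]
blue [ 0.401 -0.496  0.   ]
(array([ 0.56415794, -0.24002492,  0.05079502]), np.float64(0.0049489680800846245))
(array([ 0.53867753, -0.30851026,  0.05563501]), np.float64(0.0035012319106194384))
(array([ 0.55124634, -0.27443882,  0.05298422]), np.float64(0.0037136824189743724))
```

View pics/o1.png

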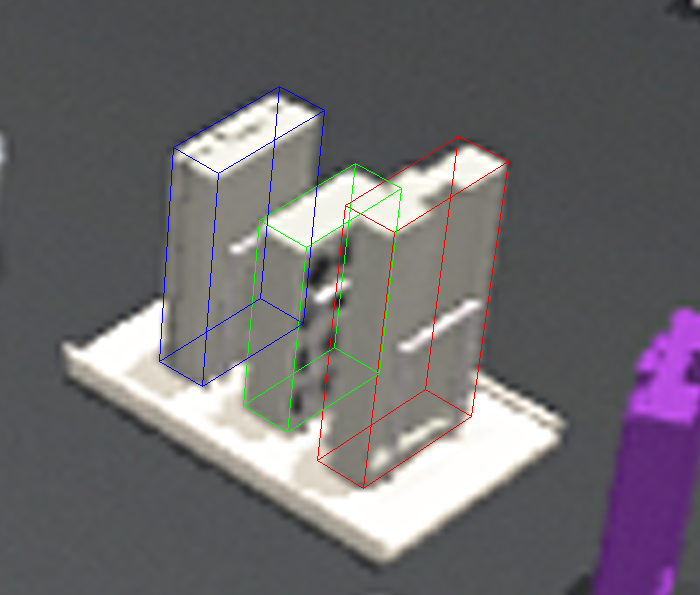

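View pics/o2.png

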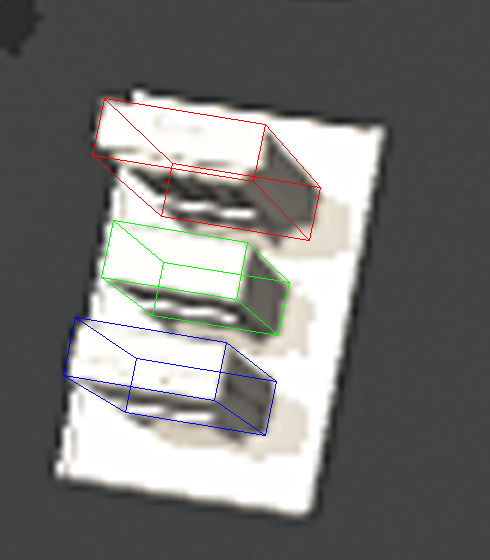

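```bash
cat > go.py <<'E'
from h import *
from scipy.spatial.transform import Rotation as Ro
def down(az,tilt=0):
    """tool y az deg, tool z = down tilted; tilt>0 (deg) points tool toward (y x up).. about tool y"""
    a=np.radians(az);y=np.array([np.cos(a),np.sin(a),0]);z=np.array([0,0,-1.]);x=np.cross(y,z)
    return np.stack([x,y,z],1)@Ro.from_euler('y',tilt,degrees=True).as_matrix()
def delta(pos,R=None):
    s=state();T=s['tool_rot'];d=T.T@(np.array(pos)-s['eef_pos'])*100
    rv=np.zeros(3) if R is None else np.degrees(Ro.from_matrix(T.T@R).as_rotvec())
    print("t",round(s['t'],2),"shift cm",np.round(d,2),"rot deg",np.round(rv,2),"|F|",np.round(s['contact_force'],1),"op",round(s['opening'],4))
E
python3 -c "
from go import *
delta([.551,-.276,.205],down(-20.4))"
```

```text
t 0.1 shift cm [-6.091e+01 -6.434e+01  6.000e-02] rot deg [-5.000e-02  4.000e-02  9.253e+01] |F| [-1.   0.1  0. ] op 0.0942
```

apply_moves([
  [[-3, -3.2, 0], [0, 0, 0]],
  [[-3, -3.2, 0], [0, 0, 0]],
  [[-3, -3.2, 0], [0, 0, 0]],
  [[-3, -3.2, 0], [0, 0, 0]],
  [[-3, -3.2, 0], [0, 0, 0]],
  [[-3, -3.2, 0], [0, 0, 0]],
  [[-3, -3.2, 0], [0, 0, 0]],
  [[-3, -3.2, 0], [0, 0, 0]],
  [[-3, -3.2, 0], [0, 0, 0]],
  [[-3, -3.2, 0], [0, 0, 0]],
  [[-3, -3.2, 0], [0, 0, 0]],
  [[-3, -3.2, 0], [0, 0, 0]],
  [[-3, -3.2, 0], [0, 0, 0]],
  [[-3, -3.2, 0], [0, 0, 0]],
  [[-3, -3.2, 0], [0, 0, 0]],
  [[-3, -3.2, 0], [0, 0, 0]],
  [[-3, -3.2, 0], [0, 0, 0]],
  [[-3, -3.2, 0], [0, 0, 0]],
  [[-3, -3.2, 0], [0, 0, 0]],
  [[-3, -3.2, 0], [0, 0, 0]],
], fingers=4)

```text
t: 2.1
eef_pos: [0.5438, -0.2715, 0.205]
tool_rot: [[-0.952, 0.307, -0.0], [0.307, 0.952, 0.0], [0.001, 0.0, -1.0]]
contact_force: [-0.5, 0.4, -0.1]
opening: 0.0403
```

apply_moves([
  [[0, 0, 0], [0, 0, 8.4]],
  [[0, 0, 0], [0, 0, 8.4]],
  [[0, 0, 0], [0, 0, 8.4]],
  [[0, 0, 0], [0, 0, 8.4]],
  [[0, 0, 0], [0, 0, 8.4]],
  [[0, 0, 0], [0, 0, 8.4]],
  [[0, 0, 0], [0, 0, 8.4]],
  [[0, 0, 0], [0, 0, 8.4]],
  [[0, 0, 0], [0, 0, 8.4]],
  [[0, 0, 0], [0, 0, 8.4]],
  [[0, 0, 0], [0, 0, 8.4]],
  [[0, 0, 0], [0, 0, 0]],
])

```text
t: 3.3
eef_pos: [0.5433, -0.2697, 0.2051]
tool_rot: [[0.349, 0.937, -0.001], [0.937, -0.349, 0.0], [0.0, -0.001, -1.0]]
contact_force: [-0.1, 0.0, 1.3]
opening: 0.0401
```

```bash
python3 -c "
from go import *
delta([.551,-.276,.1],down(-20.4)); print(state()['joint_positions'])"
```

```text
t 3.3 shift cm [-0.33  0.95 10.51] rot deg [-0.04 -0.01 -0.01] |F| [-0.1  0.   1.3] op 0.0401
[-5.21068483e-01  4.27747093e-01  1.34884462e+00  2.22102447e-05
  1.36573888e+00 -1.64850804e-01]
```

apply_moves([
  [[-0.1, 0.3, 3], [0, 0, 0]],
  [[-0.1, 0.3, 3], [0, 0, 0]],
  [[-0.1, 0.3, 3], [0, 0, 0]],
  [[0, 0, 1.5], [0, 0, 0]],
  [[0, 0, 0], [0, 0, 0]],
])

```text
t: 3.8
eef_pos: [0.55, -0.2752, 0.0985]
tool_rot: [[0.344, 0.939, -0.003], [0.939, -0.344, 0.002], [0.001, -0.004, -1.0]]
contact_force: [0.6, 0.3, -0.2]
opening: 0.0398
```

```bash
cat >> go.py <<'E'
def shot(tag,**boxes):
    for n,b in boxes.items():
        im=cv2.cvtColor(capture(n),cv2.COLOR_RGB2BGR);cv2.imwrite(f"pics/{n}_{tag}.png",im);crop(f"pics/{n}_{tag}.png",f"pics/{n}_{tag}_c.png",*b)
E
python3 -c "
from go import *
shot('1',scene=(195,180,140,120,5),top=(300,130,100,105,5))
s=state();p=s['eef_pos'];R=s['tool_rot'];print(p)
for n in('scene','top'): print(n,proj(n,[p+R@[0,y,0] for y in(-.02,0,.02)]))"
```

```text
[ 0.55122061 -0.27585411  0.10157965]
scene [[245.61915724 264.44643496]
 [250.28080268 270.24110655]
 [255.05438755 276.17778094]]
top [[347.77608165 201.20101361]
 [349.82428814 194.79224642]
 [351.8638539  188.41311792]]
```

View pics/scene_1_c.png

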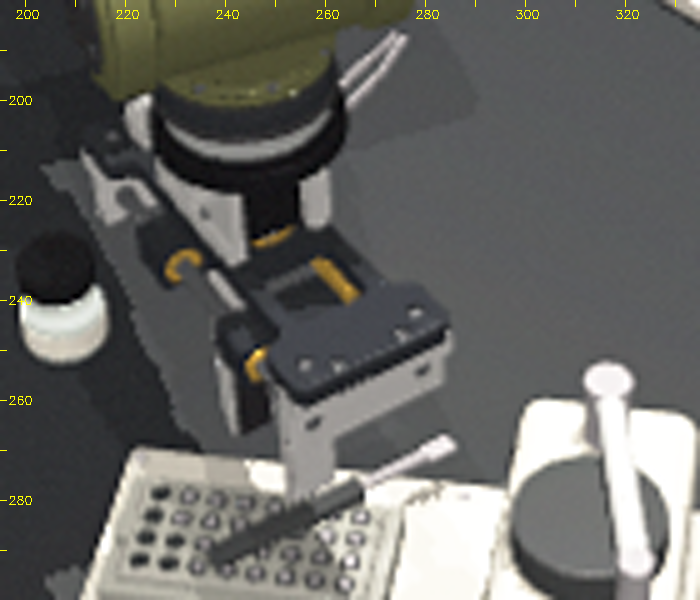

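View pics/top_1_c.png

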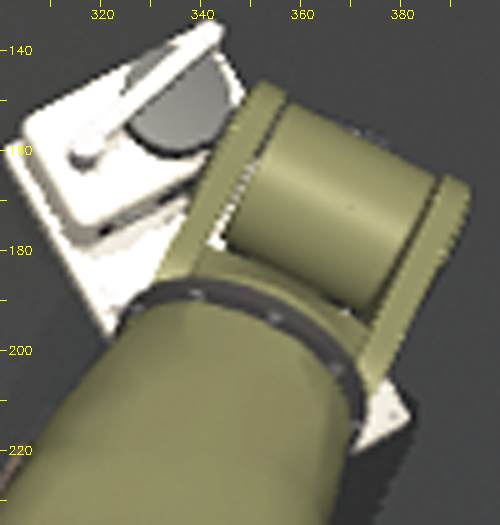

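apply_moves([
  [[0, 0.1, 1.5], [0, 0, 0]],
  [[0, 0, 1.5], [0, 0, 0]],
  [[0, 0, 0.8], [0, 0, 0]],
  [[0, 0, 0.5], [0, 0, 0]],
  [[0, 0, 0], [0, 0, 0]],
  [[0, 0, 0], [0, 0, 0]],
])

```text
t: 4.5
eef_pos: [0.552, -0.2761, 0.0577]
tool_rot: [[0.346, 0.938, 0.0], [0.938, -0.346, -0.0], [-0.0, 0.0, -1.0]]
contact_force: [0.1, -0.3, -1.0]
opening: 0.0399
```

```bash
python3 -c "
from go import *
shot('2',scene=(205,230,120,90,6))
print(state()['eef_pos'],state()['contact_force'])"
```

```text
[ 0.55203447 -0.27614544  0.05794489] [-0.98238305  0.54215221  0.18204738]
```

View pics/scene_2_c.png

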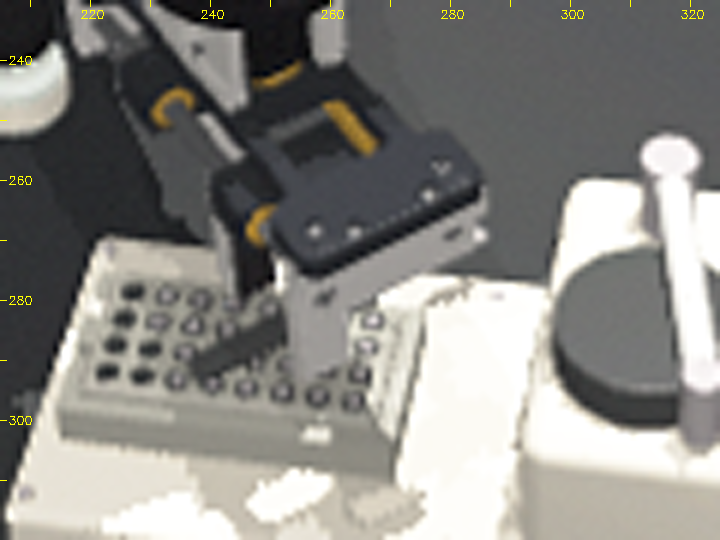

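apply_moves([
  [[0, 0, 0.2], [0, 0, 0]],
  [[0, 0, 0], [0, 0, 0]],
  [[0, 0, 0], [0, 0, 0]],
])

```text
t: 4.85
eef_pos: [0.5518, -0.276, 0.0556]
tool_rot: [[0.346, 0.938, 0.0], [0.938, -0.346, -0.0], [-0.0, 0.0, -1.0]]
contact_force: [0.6, 0.6, -0.4]
opening: 0.0403
```

apply_moves([
  [[0, 0, 0.1], [0, 0, 0]],
  [[0, 0, 0], [0, 0, 0]],
  [[0, 0, 0], [0, 0, 0]],
])

```text
t: 5.15
eef_pos: [0.5518, -0.276, 0.0544]
tool_rot: [[0.346, 0.938, -0.0], [0.938, -0.346, 0.0], [0.0, -0.0, -1.0]]
contact_force: [-0.1, 0.5, -0.5]
opening: 0.0395
```

apply_moves([
  [[0, 0, 0], [0, 0, 0]],
  [[0, 0, 0], [0, 0, 0]],
  [[0, 0, 0], [0, 0, 0]],
  [[0, 0, 0], [0, 0, 0]],
  [[0, 0, 0], [0, 0, 0]],
  [[0, 0, 0], [0, 0, 0]],
], fingers=0.3, newtons=15)

```text
t: 5.75
eef_pos: [0.5518, -0.276, 0.0545]
tool_rot: [[0.346, 0.938, -0.0], [0.938, -0.346, 0.0], [-0.0, -0.0, -1.0]]
contact_force: [0.2, -0.2, -0.4]
opening: 0.0108
```

apply_moves([
  [[0, 0, -1], [0, 0, 0]],
  [[0, 0, -2], [0, 0, 0]],
  [[0, 0, -2.5], [0, 0, 0]],
  [[0, 0, -2.5], [0, 0, 0]],
  [[0, 0, 0], [0, 0, 0]],
  [[0, 0, 0], [0, 0, 0]],
])

```text
t: 6.35
eef_pos: [0.5518, -0.276, 0.1348]
tool_rot: [[0.346, 0.938, 0.001], [0.938, -0.346, -0.0], [-0.0, 0.001, -1.0]]
contact_force: [-0.3, 0.9, -0.7]
opening: 0.0112
```

```bash
python3 -c "
from go import *
shot('3',scene=(205,210,120,110,6))
delta([.37,-.36,.03],down(-20.4))"
```

```text
t 6.4 shift cm [-14.18 -14.1   10.4 ] rot deg [-0.04 -0.01  0.13] |F| [ 0.6 -0.9 -0.8] op 0.0108
```

View pics/scene_3_c.png

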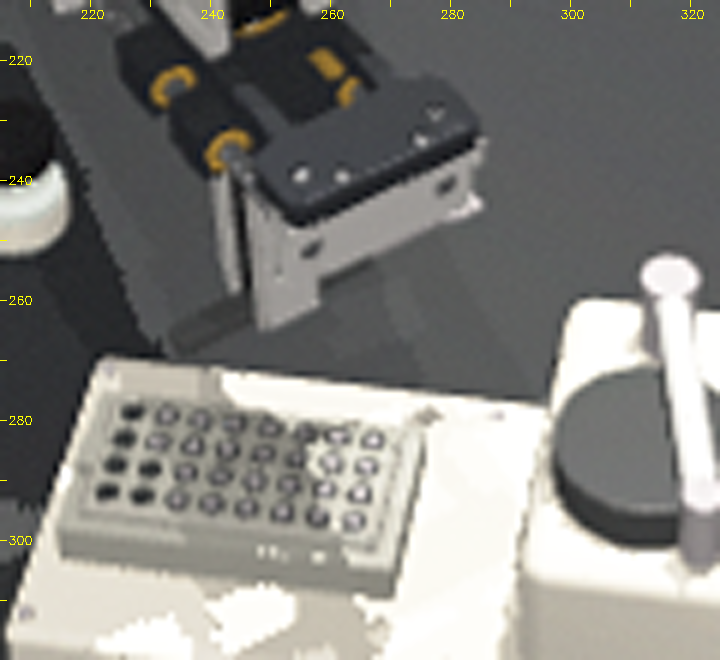

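apply_moves([
  [[-2.8, -2.8, 0], [0, 0, 0]],
  [[-2.8, -2.8, 0], [0, 0, 0]],
  [[-2.8, -2.8, 0], [0, 0, 0]],
  [[-2.9, -2.9, 1.5], [0, 0, 0]],
  [[-2.9, -2.8, 2.5], [0, 0, 0]],
  [[0, 0, 3], [0, 0, 0]],
  [[0, 0, 3], [0, 0, 0]],
  [[0, 0, 1.5], [0, 0, 0]],
  [[0, 0, 0.7], [0, 0, 0]],
  [[0, 0, 0.2], [0, 0, 0]],
  [[0, 0, 0.2], [0, 0, 0]],
  [[0, 0, 0], [0, 0, 0]],
  [[0, 0, 0], [0, 0, 0]],
])

```text
t: 7.7
eef_pos: [0.3706, -0.3606, 0.0091]
tool_rot: [[0.346, 0.938, 0.001], [0.938, -0.346, -0.001], [-0.0, 0.001, -1.0]]
contact_force: [1.0, 0.2, -0.2]
opening: 0.0108
```

apply_moves([
  [[0, 0, 0.3], [0, 0, 0]],
  [[0, 0, 0.1], [0, 0, 0]],
  [[0, 0, 0], [0, 0, 0]],
  [[0, 0, 0], [0, 0, 0]],
])

```text
t: 8.1
eef_pos: [0.3704, -0.3604, 0.0045]
tool_rot: [[0.346, 0.938, 0.0], [0.938, -0.346, -0.0], [-0.0, 0.0, -1.0]]
contact_force: [-0.2, -0.2, -1.1]
opening: 0.0106
```

apply_moves([
  [[0, 0, 0.15], [0, 0, 0]],
  [[0, 0, 0.1], [0, 0, 0]],
  [[0, 0, 0], [0, 0, 0]],
  [[0, 0, 0], [0, 0, 0]],
])

```text
t: 8.5
eef_pos: [0.3703, -0.3604, 0.0019]
tool_rot: [[0.346, 0.938, -0.0], [0.938, -0.346, 0.0], [0.0, -0.0, -1.0]]
contact_force: [0.1, -0.2, 0.5]
opening: 0.0108
```

apply_moves([
  [[0, 0, 0], [0, 0, 0]],
  [[0, 0, 0], [0, 0, 0]],
  [[0, 0, 0], [0, 0, 0]],
  [[0, 0, 0], [0, 0, 0]],
  [[0, 0, 0], [0, 0, 0]],
  [[0, 0, -1], [0, 0, 0]],
  [[0, 0, -2], [0, 0, 0]],
  [[0, 0, -4], [0, 0, 0]],
  [[0, 0, -5], [0, 0, 0]],
  [[0, 0, -5], [0, 0, 0]],
], fingers=4)

```text
t: 9.5
eef_pos: [0.37, -0.36, 0.1745]
tool_rot: [[0.346, 0.938, -0.0], [0.938, -0.346, 0.0], [0.0, -0.0, -1.0]]
contact_force: [0.8, -0.7, 0.4]
opening: 0.0401
```

```bash
python3 -c "
from go import *
shot('4',scene=(180,200,140,110,5))
print(state()['joint_positions'])"
```

```text
[-8.42515413e-01  2.44570915e-01  1.64516619e+00  3.96548647e-05
  1.24046566e+00 -4.88944194e-01]
```

View pics/scene_4.png

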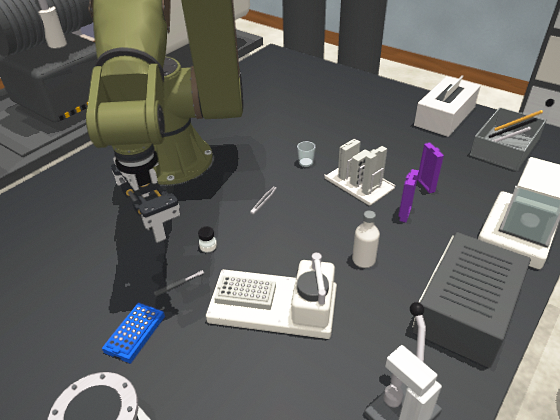

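Scene view: the spatula lies on the bench at (180,282) and the loaded tray is uncovered.

Candidates for the empty tray:
- **Right item in the stand, scene (372,165) / top (176,187):** tallest and notched at the top, so this is my choice. The wireframe overlay confirms it.
- **Vial rack, scene (350,175):** shows large holes.
- **Plain box, scene (342,160):** no wells.
- **Purple look-alikes, scene (430,165) and (407,195), and the blue one at (133,332):** not meant.

apply_moves([
  [[0, 0, -1.5], [0, 0, -8.3]],
  [[0, 0, -1.5], [0, 0, -8.3]],
  [[0, 0, -1.5], [0, 0, -8.3]],
  [[0, 0, -1.5], [0, 0, -8.3]],
  [[0, 0, -1.5], [0, 0, -8.3]],
  [[0, 0, 0], [0, 0, -8.3]],
  [[0, 0, 0], [0, 0, -8.3]],
  [[0, 0, 0], [0, 0, -8.3]],
  [[0, 0, 0], [0, 0, -8.3]],
  [[0, 0, 0], [0, 0, -8.3]],
  [[0, 0, 0], [0, 0, -8.3]],
  [[0, 0, 0], [0, 0, -8.3]],
  [[0, 0, 0], [0, 0, 0]],
], fingers=9.4)

```text
t: 10.85
eef_pos: [0.3703, -0.3603, 0.2474]
tool_rot: [[-0.983, 0.183, 0.0], [0.183, 0.983, -0.0], [-0.0, -0.0, -1.0]]
contact_force: [-1.2, 0.0, -0.5]
opening: 0.0939
```

```bash
python3 -c "
from go import *
shot('5',top=(300,130,100,105,5))
delta([.576,.222,.25],down(79.1,0))"
```

```text
t 10.9 shift cm [-9.25 61.06 -0.28] rot deg [-0.01  0.02  0.06] |F| [-0.4  0.3 -0.3] op 0.0941
```

View pics/top_5.png

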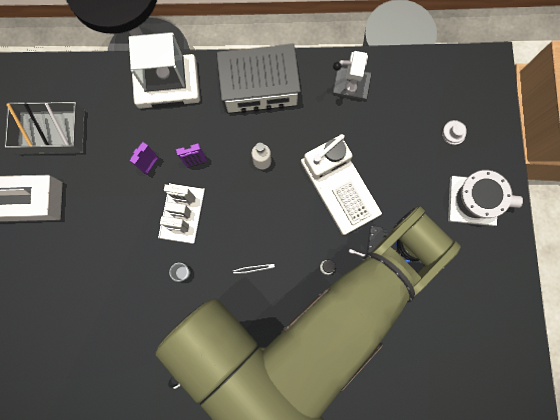

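The top view shows the loaded tray uncovered at (350,203) and the stand unchanged. Next I'll move over to the stand.

apply_moves([
  [[-0.6, 4, 0], [0, 0, 0]],
  [[-0.6, 4, 0], [0, 0, 0]],
  [[-0.6, 4, 0], [0, 0, 0]],
  [[-0.6, 4, 0], [0, 0, 0]],
  [[-0.6, 4, 0], [0, 0, 0]],
  [[-0.6, 4, 0], [0, 0, 0]],
  [[-0.6, 4, 0], [0, 0, 0]],
  [[-0.6, 4, 0], [0, 0, 0]],
  [[-0.6, 4, 0], [0, 0, 0]],
  [[-0.6, 4, 0], [0, 0, 0]],
  [[-0.6, 4, 0], [0, 0, 0]],
  [[-0.6, 4, 0], [0, 0, 0]],
  [[-0.6, 4, 0], [0, 0, 0]],
  [[-0.6, 4, 0], [0, 0, 0]],
  [[-0.7, 4, 0], [0, 0, 0]],
  [[0, 1, 0], [0, 0, 0]],
])

```text
t: 12.5
eef_pos: [0.5729, 0.2254, 0.2463]
tool_rot: [[-0.982, 0.187, -0.001], [0.187, 0.982, 0.0], [0.001, 0.0, -1.0]]
contact_force: [-0.6, -1.0, -0.7]
opening: 0.094
```

apply_moves([
  [[0, 0, 0], [0, -7.5, 0]],
  [[0, 0, 0], [0, -7.5, 0]],
  [[0, 0, 0], [0, -7.5, 0]],
  [[0, 0, 0], [0, -7.5, 0]],
  [[0, 0, 0], [0, -7.5, 0]],
  [[0, 0, 0], [0, -7.5, 0]],
  [[0, 0, 0], [0, 0, 0]],
  [[0, 0, 0], [0, 0, 0]],
])

```text
t: 13.3
eef_pos: [0.5725, 0.222, 0.2472]
tool_rot: [[-0.699, 0.187, 0.69], [0.134, 0.982, -0.131], [-0.702, 0.001, -0.712]]
contact_force: [-0.0, -0.1, 0.4]
opening: 0.0939
```

```bash
python3 -c "
from go import *
shot('6',scene=(290,70,140,130,5))
print(state()['eef_pos'],state()['joint_positions'])
delta([.576,.222,.16],down(79.1,-45))"
```

```text
[0.57300774 0.22192921 0.2476147 ] [ 0.50873516  0.14341634  1.79952171 -0.76726554  0.70589714 -0.39950976]
t 13.35 shift cm [5.95 0.05 6.44] rot deg [ 0.13 -0.37  0.02] |F| [ 0.6  0.1 -0.8] op 0.0938
```

View pics/scene_6_c.png

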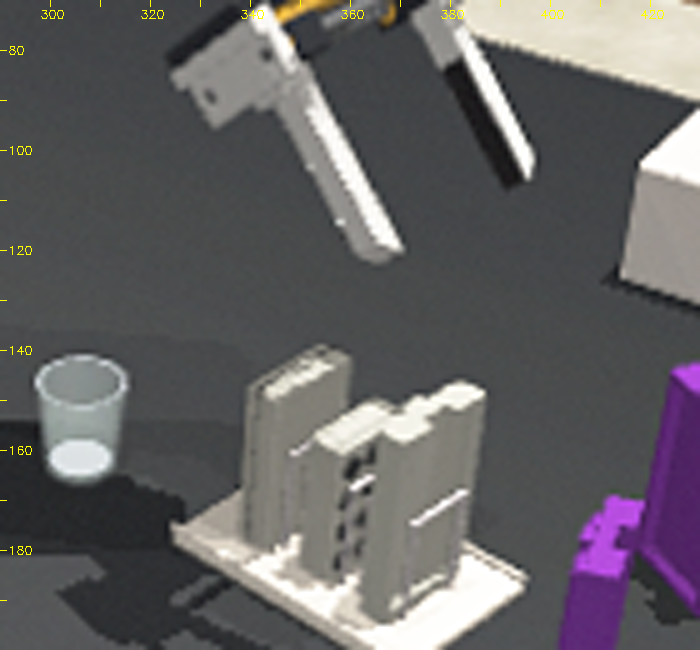

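apply_moves([
  [[1.5, 0, 1.6], [0, 0, 0]],
  [[1.5, 0, 1.6], [0, 0, 0]],
  [[1.5, 0, 1.6], [0, 0, 0]],
  [[1.5, 0, 1.6], [0, 0, 0]],
  [[0, 0, 0], [0, 0, 0]],
  [[0, 0, 0], [0, 0, 0]],
])

```text
t: 13.95
eef_pos: [0.576, 0.2212, 0.1601]
tool_rot: [[-0.698, 0.188, 0.691], [0.133, 0.982, -0.132], [-0.704, -0.0, -0.71]]
contact_force: [-0.6, 1.4, -0.2]
opening: 0.0942
```

```bash
python3 -c "
from go import *
shot('7',scene=(290,70,140,130,5),top=(130,140,110,110,5))
print(state()['eef_pos'],state()['joint_positions'])
s=state();p=s['eef_pos'];R=s['tool_rot']
print(proj('scene',[p+R@[0,y,0] for y in(-.047,.047)]))
delta([.576,.222,.0886],down(79.1,-45))"
```

```text
[0.57594911 0.22159231 0.16090434] [ 0.50590876  0.26502723  1.88105859 -0.98361766  0.57152905 -0.13606499]
[[365.66761923 150.11939232]
 [389.07178684 135.81088991]]
t 14.05 shift cm [5.1  0.03 5.12] rot deg [ 0.14 -0.16  0.06] |F| [-0.2 -0.2  1.1] op 0.0939
```

View pics/scene_7_c.png

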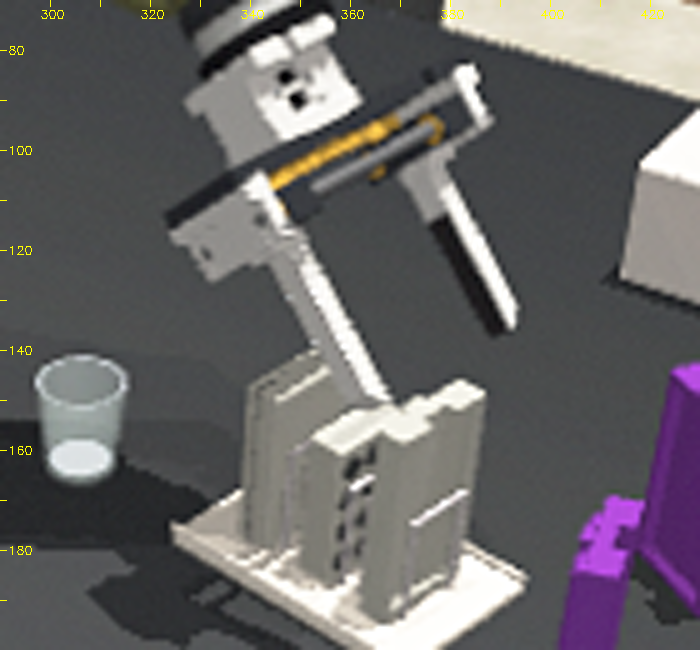

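View pics/top_7_c.png

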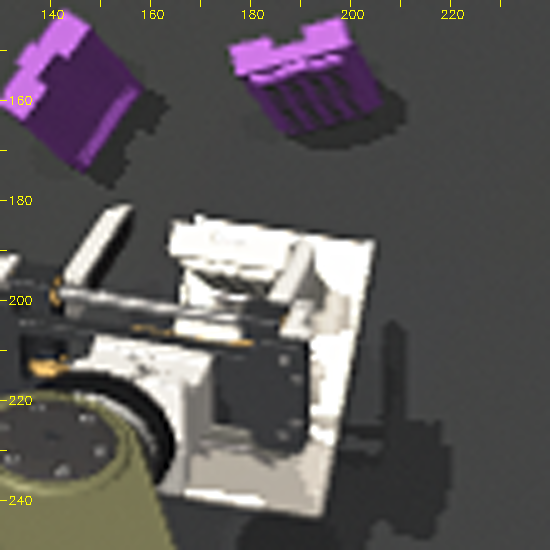

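apply_moves([
  [[0, 0, 0], [0, 5, 0]],
  [[0, 0, 0], [0, 5, 0]],
  [[0, 0, 0], [0, 0, 0]],
  [[0, 0, 0], [0, 0, 0]],
])

```text
t: 14.45
eef_pos: [0.5756, 0.2212, 0.1601]
tool_rot: [[-0.805, 0.187, 0.563], [0.153, 0.982, -0.107], [-0.573, -0.0, -0.819]]
contact_force: [-0.3, -0.2, 0.5]
opening: 0.0942
```

```bash
python3 -c "
from go import *
print(state()['eef_pos'],state()['joint_positions'])
delta([.575,.222,.0794],down(79.1,-35))"
```

```text
[0.57559127 0.22120865 0.16006612] [ 0.45944778  0.27519477  1.78807273 -0.59962292  0.65949504 -0.52078844]
t 14.45 shift cm [4.68 0.07 6.57] rot deg [ 0.07 -0.02  0.11] |F| [-0.3 -0.2  0.5] op 0.0942
```

apply_moves([
  [[1.2, 0, 1.7], [0, 0, 0]],
  [[1.2, 0, 1.7], [0, 0, 0]],
  [[1.2, 0.1, 1.6], [0, 0, 0]],
  [[0, 0, 0], [0, 0, 0]],
  [[0, 0, 0], [0, 0, 0]],
])

```text
t: 14.95
eef_pos: [0.5742, 0.2229, 0.098]
tool_rot: [[-0.807, 0.185, 0.561], [0.152, 0.983, -0.106], [-0.571, -0.001, -0.821]]
contact_force: [-1.5, 0.5, 0.5]
opening: 0.0945
```

```bash
python3 -c "
from go import *
shot('8',scene=(290,90,140,120,5))
print(state()['eef_pos'],state()['joint_positions'])
delta([.575,.222,.0794],down(79.1,-35))"
```

```text
[0.57451866 0.22296097 0.0986496 ] [ 0.46271425  0.36787853  1.83184544 -0.71815988  0.55302266 -0.37459005]
t 15.0 shift cm [ 1.05 -0.09  1.62] rot deg [ 0.12 -0.13  0.18] |F| [ 0.  -0.3 -0.9] op 0.0938
```

View pics/scene_8_c.png

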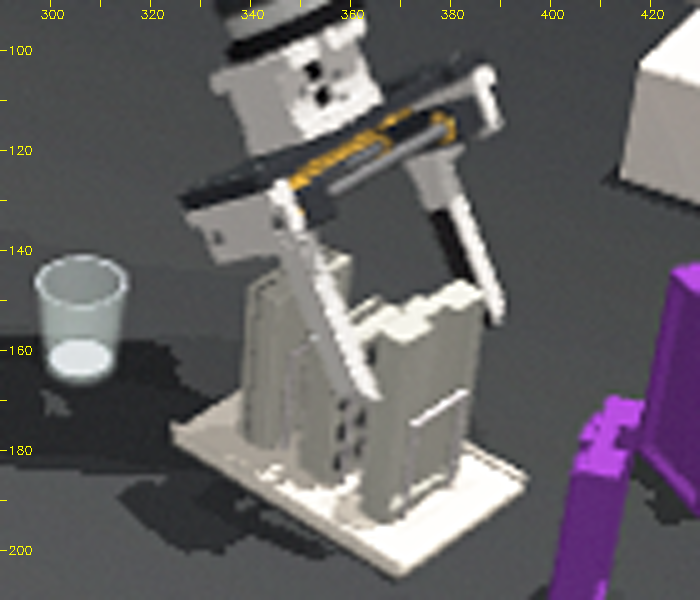

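apply_moves([
  [[0.5, 0, 0.8], [0, 0, 0]],
  [[0.5, -0.1, 0.7], [0, 0, 0]],
  [[0, 0, 0], [0, 0, 0]],
  [[0, 0, 0], [0, 0, 0]],
])

```text
t: 15.4
eef_pos: [0.5744, 0.2215, 0.0794]
tool_rot: [[-0.807, 0.186, 0.56], [0.152, 0.983, -0.107], [-0.57, -0.001, -0.822]]
contact_force: [-0.5, 0.5, 0.0]
opening: 0.0943
```

apply_moves([
  [[0, 0, 0], [0, 0, 0]],
  [[0, 0, 0], [0, 0, 0]],
  [[0, 0, 0], [0, 0, 0]],
  [[0, 0, 0], [0, 0, 0]],
], fingers=7.2)

```text
t: 15.8
eef_pos: [0.5745, 0.2217, 0.0797]
tool_rot: [[-0.807, 0.186, 0.561], [0.152, 0.983, -0.106], [-0.571, -0.0, -0.821]]
contact_force: [0.7, -0.3, 0.4]
opening: 0.072
```

```bash
python3 -c "
from go import *
shot('9',scene=(290,90,140,120,5))
delta([.575,.222,.0794],down(79.1,-35))"
```

```text
t 15.85 shift cm [-0.02  0.04  0.05] rot deg [ 0.1  -0.21  0.17] |F| [-0.1  0.6 -0.1] op 0.0727
```

View pics/scene_9_c.png

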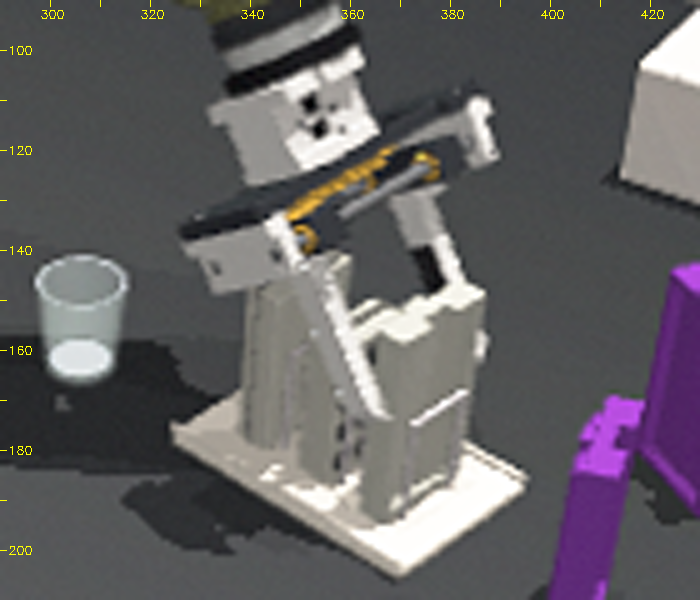

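apply_moves([
  [[0, 0, 0], [0, 0, 0]],
  [[0, 0, 0], [0, 0, 0]],
  [[0, 0, 0], [0, 0, 0]],
  [[0, 0, 0], [0, 0, 0]],
  [[0, 0, 0], [0, 0, 0]],
], fingers=6, newtons=45)

```text
t: 16.35
eef_pos: [0.5745, 0.2216, 0.0796]
tool_rot: [[-0.807, 0.186, 0.56], [0.152, 0.983, -0.106], [-0.57, -0.0, -0.821]]
contact_force: [0.2, -0.1, 1.1]
opening: 0.0656
```

apply_moves([
  [[-0.3, 0, -0.4], [0, 0, 0]],
  [[-0.6, 0, -0.8], [0, 0, 0]],
  [[-1.1, 0, -1.6], [0, 0, 0]],
  [[-1.4, 0, -2.1], [0, 0, 0]],
  [[-1.4, 0, -2.1], [0, 0, 0]],
  [[-1.4, 0, -2.1], [0, 0, 0]],
  [[-1.4, 0, -2.1], [0, 0, 0]],
  [[-1.4, 0, -2.0], [0, 0, 0]],
  [[0, 0, 0], [0, 0, 0]],
  [[0, 0, 0], [0, 0, 0]],
])

```text
t: 17.35
eef_pos: [0.5729, 0.222, 0.2392]
tool_rot: [[-0.807, 0.186, 0.561], [0.152, 0.983, -0.106], [-0.57, -0.0, -0.821]]
contact_force: [-0.0, -0.7, -2.1]
opening: 0.0659
```

```bash
python3 -c "
from go import *
shot('10',scene=(290,50,140,160,4))
delta([.465,-.11,.25],down(90,55))
print(state()['eef_pos'],state()['joint_positions'])"
```

```text
t 17.4 shift cm [  2.98 -34.61  -3.45] rot deg [  2.03  89.42 -11.7 ] |F| [-0.1  0.9 -1.1] op 0.0656
[0.57269059 0.22181994 0.23824497] [ 0.46197986  0.18054261  1.70586977 -0.49356873  0.81482998 -0.66029852]
```

View pics/scene_10_c.png

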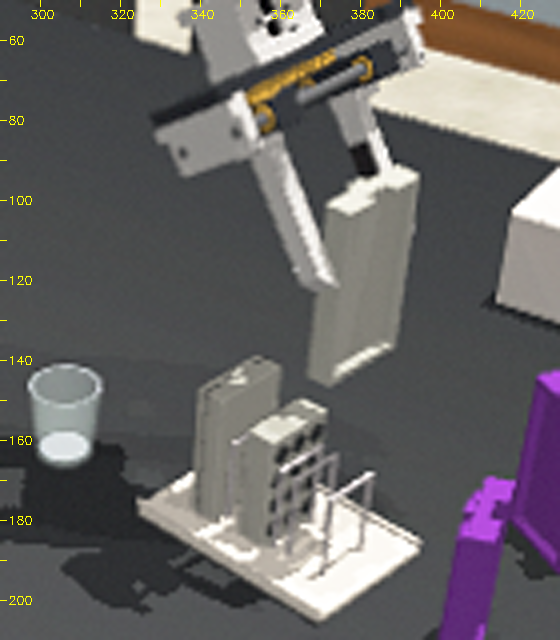

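apply_moves([
  [[0.2, -2.9, -0.4], [0, 0, 0]],
  [[0.2, -2.9, -0.4], [0, 0, 0]],
  [[0.2, -2.9, -0.4], [0, 0, 0]],
  [[0.2, -2.9, -0.4], [0, 0, 0]],
  [[0.2, -2.9, -0.4], [0, 0, 0]],
  [[0.2, -2.9, -0.4], [0, 0, 0]],
  [[0.1, -2.9, -0.4], [0, 0, 0]],
  [[0.1, -2.9, -0.4], [0, 0, 0]],
  [[0.1, -2.9, -0.4], [0, 0, 0]],
  [[0.1, -2.9, -0.4], [0, 0, 0]],
  [[0.1, -2.9, -0.5], [0, 0, 0]],
  [[0.1, -2.7, -0.5], [0, 0, 0]],
])

```text
t: 18.6
eef_pos: [0.4654, -0.1109, 0.269]
tool_rot: [[-0.808, 0.186, 0.559], [0.153, 0.983, -0.106], [-0.569, -0.0, -0.822]]
contact_force: [0.8, -0.5, -1.5]
opening: 0.0655
```

apply_moves([
  [[0, 0, 0], [0, 7, 0]],
  [[0, 0, 0], [0, 7, 0]],
  [[0, 0, 0], [0, 7, 0]],
  [[0, 0, 0], [0, 7, 0]],
  [[0, 0, 0], [0, 7, 0]],
  [[0, 0, 0], [0, 0, -5.5]],
  [[0, 0, 0], [0, 0, -5.5]],
  [[0, 0, 0], [0, 7.8, 0]],
  [[0, 0, 0], [0, 7.8, 0]],
  [[0, 0, 0], [0, 7.8, 0]],
  [[0, 0, 0], [0, 7.8, 0]],
  [[0, 0, 0], [0, 7.8, 0]],
  [[0, 0, 0], [0, 7.8, 0]],
  [[0, 0, 0], [0, 7.8, 0]],
  [[0, 0, 0], [0, 0, 0]],
  [[0, 0, 0], [0, 0, 0]],
])

```text
t: 20.2
eef_pos: [0.4664, -0.11, 0.269]
tool_rot: [[-0.578, -0.005, -0.816], [-0.004, 1.0, -0.004], [0.816, 0.001, -0.578]]
contact_force: [-0.6, 0.3, -0.2]
opening: 0.0655
```

```bash
python3 -c "
from go import *
shot('11',scene=(180,60,220,200,4))
delta([.465,-.11,.06],down(90,55))
print(state()['eef_pos'],state()['joint_positions'])"
```

```text
t 20.25 shift cm [-17.06   0.    12.29] rot deg [-0.24  0.41  0.18] |F| [-1.1 -0.  -1. ] op 0.0652
[ 0.4663516  -0.1100279   0.27023702] [-0.20984267  0.6698991   1.09551243 -0.23623724  2.30386115 -1.85647152]
```

View pics/scene_11.png

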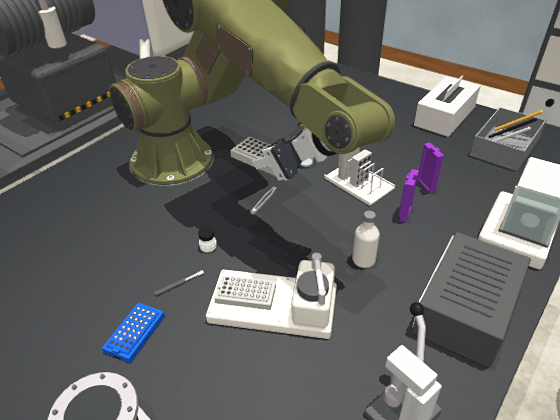

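```bash
cat > fk.py <<'E'
import numpy as np
from scipy.optimize import least_squares
J=np.array([[1.19238,.30044,1.52145,0,1.32071],[-.52107,.42775,1.34884,0,1.36574],[-.8425,.24457,1.64517,0,1.24047],[.50874,.14342,1.79952,-.76727,.7059],[.50591,.26503,1.88106,-.98362,.57153],[.45945,.27519,1.78807,-.59962,.6595],[.46271,.36788,1.83185,-.71816,.55302],[.46198,.18054,1.70587,-.49357,.81483],[-.20984,.6699,1.09551,-.23624,2.30386]])
P=np.array([[.16866,.52328,.20496],[.5433,-.2697,.2051],[.37,-.36,.1745],[.57301,.22193,.24761],[.57595,.22159,.1609],[.57559,.22121,.16007],[.57452,.22296,.09865],[.57269,.22182,.23824],[.46635,-.11003,.27024]])
Z=np.array([[0,0,-1],[0,0,-1],[0,0,-1],[.69,-.131,-.712],[.691,-.132,-.71],[.563,-.107,-.819],[.561,-.106,-.821],[.561,-.106,-.821],[-.816,-.004,-.578]])
def wc(q,J):
    a1,d1,L2,L3,e,d6,s=q;j1,j2,j3=J[:,0],J[:,1],J[:,2];t=j2+j3
    r=a1+L2*np.sin(j2)+L3*np.sin(t)+e*np.cos(t);z=d1+L2*np.cos(j2)+L3*np.cos(t)-e*np.sin(t)
    return np.stack([r*np.cos(j1)-s*np.sin(j1),r*np.sin(j1)+s*np.cos(j1),z],1)
f=lambda q:(wc(q,J)+q[5]*Z-P).ravel()
s=least_squares(f,[.1,.35,.4,.4,0,.3,.03])
if __name__=="__main__":
    print(s.x);print(np.round(s.fun.reshape(-1,3),4));print(wc(s.x,J)[-1])
E
python3 fk.py
```

```text
[0.00239528 0.22141345 0.42493338 0.4452896  0.04292064 0.27160987
 0.03680711]
[[-0.0001  0.0003 -0.0015]
 [ 0.0004  0.0001 -0.0017]
 [ 0.      0.0004  0.0072]
 [ 0.0003 -0.0002 -0.0009]
 [-0.0003 -0.0004 -0.0005]
 [ 0.0001 -0.     -0.0005]
 [-0.0001 -0.0001 -0.0004]
 [ 0.0007  0.0001 -0.0008]
 [-0.0007  0.0002 -0.0009]]
[ 0.68724855 -0.10873427  0.42628797]
```

```bash
python3 -c "
from go import *
for p in [(.17,.42,0),(.2,.5,0),(.26,.65,0),(.26,.65,.17),(.17,.42,.012)]: print(p,proj('top',p),proj('scene',p))
shot('12',top=(0,150,280,270,2))
"
```

```text
(0.17, 0.42, 0) [[115.49587096 335.31298094]] [[295.73473623 116.85800094]]
(0.2, 0.5, 0) [[ 88.31976365 325.76686858]] [[316.09545543 109.50531393]]
(0.26, 0.65, 0) [[ 37.56380181 306.72905761]] [[353.26087042  96.65112533]]
(0.26, 0.65, 0.17) [[  4.59644539 308.07527366]] [[357.18627598  51.12599155]]
(0.17, 0.42, 0.012) [[114.08528329 335.63437977]] [[295.72872491 113.7854013 ]]
```

View pics/top_12_c.png

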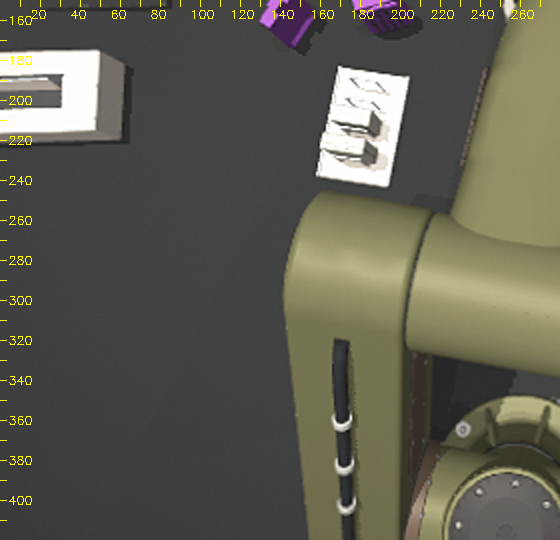

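apply_moves([
  [[-0.46, 4.15, -0.65], [4.13, 0, -2.92]],
  [[-0.46, 4.15, -0.65], [4.13, 0, -2.92]],
  [[-0.46, 4.15, -0.65], [4.13, 0, -2.92]],
  [[-0.46, 4.15, -0.65], [4.13, 0, -2.92]],
  [[-0.46, 4.15, -0.65], [4.13, 0, -2.92]],
  [[-0.46, 4.15, -0.65], [4.13, 0, -2.92]],
  [[-0.46, 4.15, -0.65], [4.13, 0, -2.92]],
  [[-0.46, 4.15, -0.65], [4.13, 0, -2.92]],
  [[-0.46, 4.15, -0.65], [4.13, 0, -2.92]],
  [[-0.46, 4.15, -0.65], [4.13, 0, -2.92]],
  [[-0.46, 4.15, -0.65], [4.13, 0, -2.92]],
  [[-0.46, 4.15, -0.65], [4.13, 0, -2.92]],
  [[-0.46, 4.15, -0.65], [4.13, 0, -2.92]],
  [[-0.46, 4.15, -0.65], [4.13, 0, -2.92]],
  [[-0.46, 4.15, -0.65], [4.13, 0, -2.92]],
  [[-0.46, 4.15, -0.65], [4.13, 0, -2.92]],
  [[0, 0, 0], [0, 0, 0]],
  [[0, 0, 0], [0, 0, 0]],
])

```text
t: 22.1
eef_pos: [0.1799, 0.4421, 0.272]
tool_rot: [[-0.087, -0.989, -0.123], [-0.574, 0.151, -0.805], [0.814, 0.001, -0.581]]
contact_force: [0.3, -0.3, -1.3]
opening: 0.0654
```

```bash
python3 -c "
from go import *
shot('13',scene=(230,10,160,150,5),top=(0,150,280,270,2))
delta([.175,.44,.05],down(171,55))
print(state()['eef_pos'],state()['joint_positions'])"
```

```text
t 22.2 shift cm [-17.91   0.6   13.05] rot deg [-0.07  0.42  0.11] |F| [-0.  -0.2 -1.4] op 0.0658
[0.18146633 0.44152066 0.27161466] [ 1.20192948  0.66464701  1.10065586 -0.2342384   2.30417942 -1.85511975]
```

View pics/scene_13_c.png

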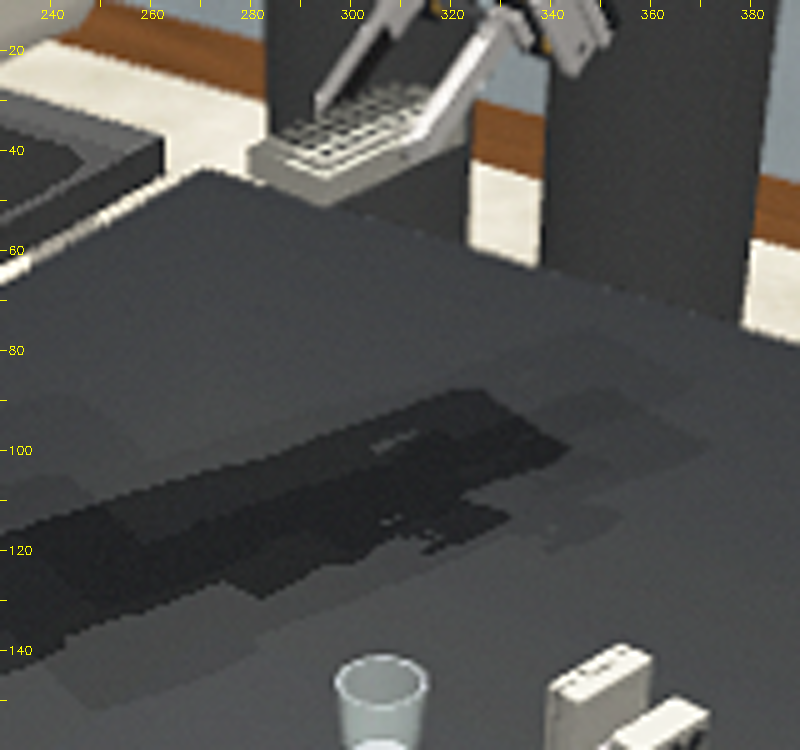

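View pics/top_13_c.png

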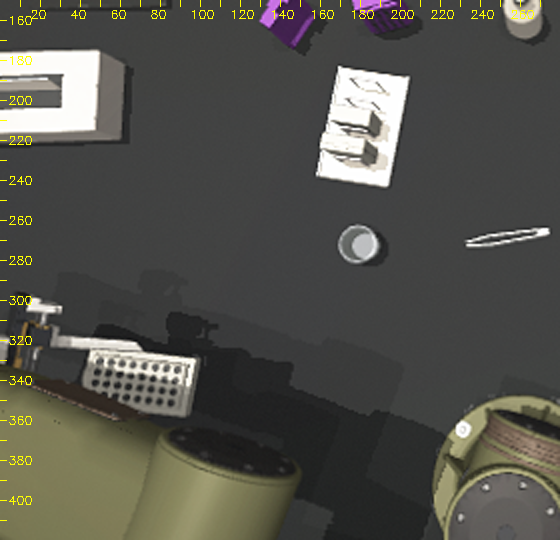

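apply_moves([
  [[-3.2, 0, 2.3], [0, 0, 0]],
  [[-3.2, 0, 2.3], [0, 0, 0]],
  [[-3.2, 0, 2.3], [0, 0, 0]],
  [[-3.2, 0, 2.3], [0, 0, 0]],
  [[-3.2, 0, 2.3], [0, 0, 0]],
  [[-2, 0, 1.4], [0, 0, 0]],
  [[-1, 0, 0.7], [0, 0, 0]],
  [[0, 0, 0], [0, 0, 0]],
  [[0, 0, 0], [0, 0, 0]],
])

```text
t: 23.1
eef_pos: [0.1808, 0.4411, 0.0384]
tool_rot: [[-0.088, -0.988, -0.126], [-0.572, 0.154, -0.806], [0.815, 0.001, -0.579]]
contact_force: [0.5, 0.1, -0.8]
opening: 0.0653
```

```bash
python3 -c "
from go import *
shot('14',scene=(230,10,150,130,5),top=(0,200,250,220,3))
delta([.1814,.4415,.015],down(171,55))
print(state()['eef_pos'],state()['joint_positions'])"
```

```text
t 23.2 shift cm [-1.94 -0.08  1.34] rot deg [-0.13  0.42  0.15] |F| [-0.5 -0.3 -1. ] op 0.0656
[0.18056407 0.44130869 0.03861089] [ 1.20345836  0.93047178  1.21956916 -0.18493679  1.92767914 -1.76181921]
```

View pics/scene_14_c.png

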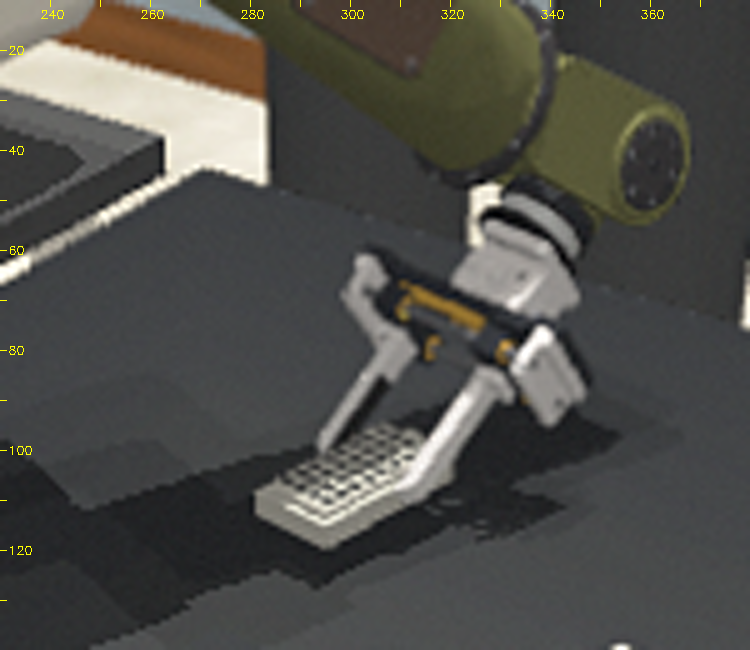

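View pics/top_14_c.png

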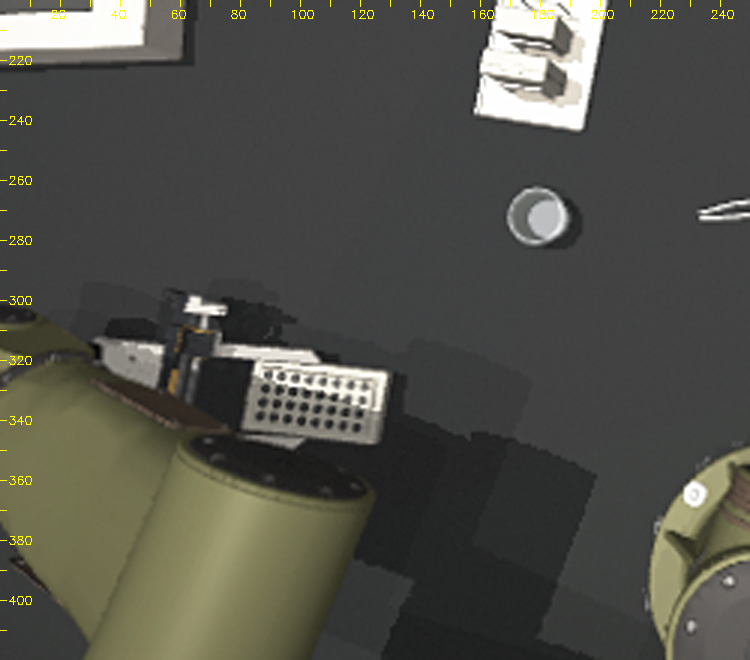

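apply_moves([
  [[-0.8, 0, 0.6], [0, 0, 0]],
  [[-0.6, 0, 0.4], [0, 0, 0]],
  [[-0.3, 0, 0.2], [0, 0, 0]],
  [[-0.2, 0, 0.15], [0, 0, 0]],
  [[0, 0, 0], [0, 0, 0]],
  [[0, 0, 0], [0, 0, 0]],
])

```text
t: 23.8
eef_pos: [0.18, 0.4407, 0.0139]
tool_rot: [[-0.087, -0.988, -0.125], [-0.571, 0.153, -0.807], [0.816, 0.001, -0.577]]
contact_force: [1.1, -0.1, -1.7]
opening: 0.0653
```

apply_moves([
  [[-0.2, 0, 0.15], [0, 0, 0]],
  [[0, 0, 0], [0, 0, 0]],
  [[0, 0, 0], [0, 0, 0]],
])

```text
t: 24.1
eef_pos: [0.18, 0.4406, 0.0114]
tool_rot: [[-0.087, -0.988, -0.125], [-0.571, 0.153, -0.807], [0.816, 0.001, -0.577]]
contact_force: [0.0, 0.2, -0.8]
opening: 0.0655
```

apply_moves([
  [[-0.1, 0, 0.1], [0, 0, 0]],
  [[0, 0, 0], [0, 0, 0]],
  [[0, 0, 0], [0, 0, 0]],
])

```text
t: 24.4
eef_pos: [0.18, 0.4403, 0.0101]
tool_rot: [[-0.087, -0.988, -0.125], [-0.571, 0.153, -0.807], [0.817, 0.001, -0.577]]
contact_force: [0.5, -0.1, 1.5]
opening: 0.0657
```

```bash
python3 -c "
from go import *
F=[]
for i in range(3):
    F.append(capture('scene') is None or state()['contact_force'])
print(np.mean(F,0))
shot('15',scene=(250,60,100,80,7))"
```

```text
[0.00141909 0.18612616 0.23372235]
```

View pics/scene_15_c.png

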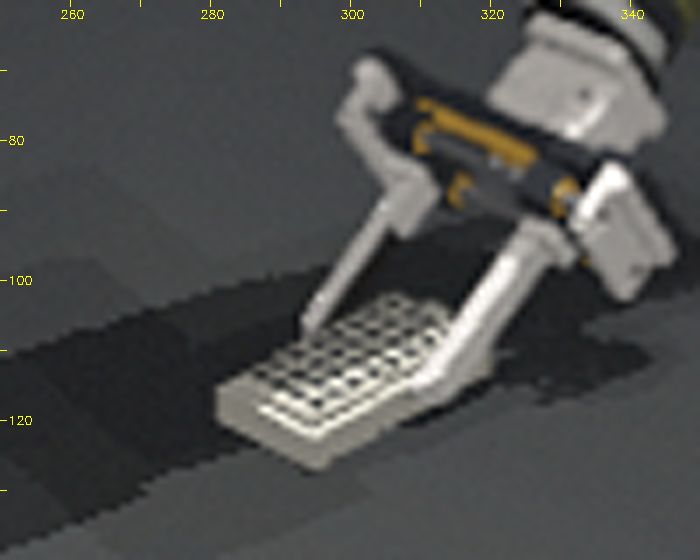

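apply_moves([
  [[0, 0, 0], [0, 0, 0]],
  [[0, 0, 0], [0, 0, 0]],
  [[0, 0, 0], [0, 0, 0]],
  [[0, 0, 0], [0, 0, 0]],
  [[0, 0, 0], [0, 0, 0]],
], fingers=9)

```text
t: 25.1
eef_pos: [0.18, 0.4404, 0.01]
tool_rot: [[-0.087, -0.988, -0.125], [-0.571, 0.153, -0.807], [0.816, 0.001, -0.577]]
contact_force: [0.3, 0.7, 0.6]
opening: 0.0898
```

```bash
python3 -c "
from go import *
print(state()['opening'],state()['contact_force'],state()['eef_pos'])
shot('16',scene=(250,60,100,80,7))"
```

```text
0.0898031854339563 [0.28822051 0.70338929 0.60471641] [0.17997963 0.44035478 0.00995592]
```

View pics/scene_16_c.png

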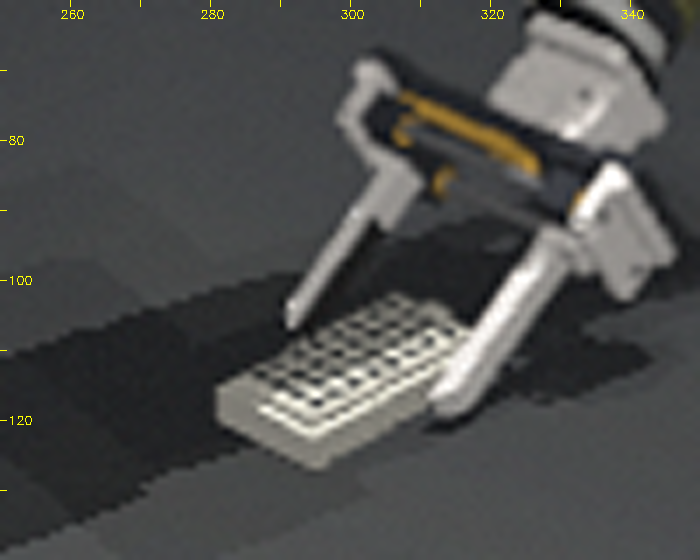

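apply_moves([
  [[0, 0, 0], [0, -7.8, 0]],
  [[0, 0, 0], [0, -7.8, 0]],
  [[0, 0, 0], [0, -7.8, 0]],
  [[0, 0, 0], [0, -7.8, 0]],
  [[0, 0, 0], [0, -7.8, 0]],
  [[0, 0, 0], [0, -7.8, 0]],
  [[0, 0, 0], [0, -7.8, 0]],
  [[0, 0, 0], [0, 0, 0]],
  [[0, 0, 0], [0, 0, 0]],
])

```text
t: 26.05
eef_pos: [0.1802, 0.4404, 0.0105]
tool_rot: [[-0.153, -0.988, -0.002], [-0.988, 0.153, -0.004], [0.004, 0.001, -1.0]]
contact_force: [-0.2, -0.6, 0.0]
opening: 0.0901
```

```bash
python3 -c "
from go import *
s=state();print(s['opening'],s['contact_force'],s['eef_pos'],s['joint_positions'])
shot('17',scene=(250,60,100,80,7),top=(60,290,90,80,6))
delta(s['eef_pos'],down(171.2))"
```

```text
0.09008332686237869 [-0.15478808 -0.62370602  0.03638671] [0.18018469 0.44039281 0.01053653] [ 1.10542460e+00  4.10787954e-01  1.89013353e+00  2.75103163e-05
  8.44839303e-01 -1.88266302e+00]
t 26.15 shift cm [ 0.06 -0.01 -0.04] rot deg [ 0.08 -0.23  0.04] |F| [-0.1  0.6 -0.3] op 0.0899
```

View pics/scene_17_c.png

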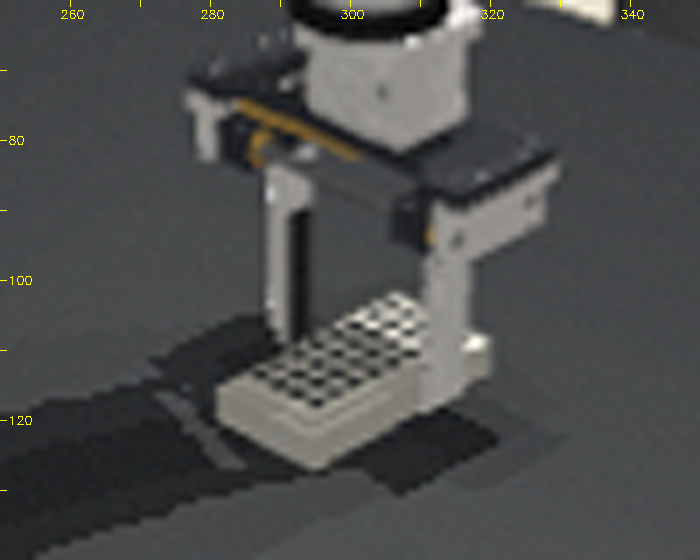

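View pics/top_17_c.png

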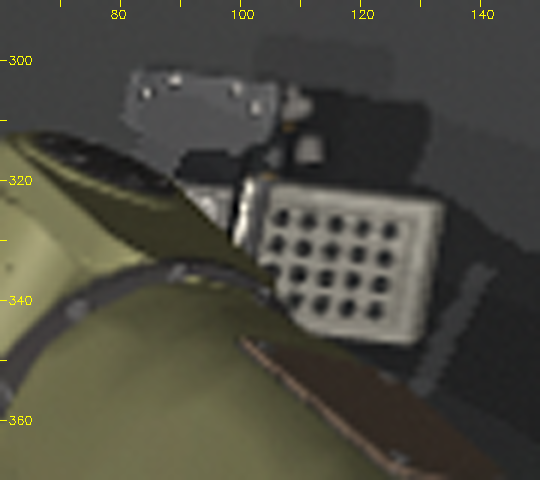

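```bash
cat > trayfit.py <<'E'
from go import *
from fit import rz
from scipy.optimize import least_squares
def over(src,cam,p,yaw,out,box,sc,z=None):
    im=cv2.imread(src);x0,y0,w,h=box;im=cv2.resize(im[y0:y0+h,x0:x0+w],None,fx=sc,fy=sc,interpolation=cv2.INTER_CUBIC)
    def ring(hx,hy,z,col):
        P=np.array([[hx,hy,z],[-hx,hy,z],[-hx,-hy,z],[hx,-hy,z]])@rz(yaw).T+p
        q=((proj(cam,P)-[x0-.5,y0-.5])*sc).astype(int)
        cv2.polylines(im,[q.reshape(-1,1,2)],True,col,1)
    ring(.062,.033,-.012,(0,0,255));ring(.062,.033,.006,(0,255,0));ring(.0527,.0237,.012,(255,0,0))
    P=np.array([[sx*i/7*.04546*1,sy*.01894,.012] for i in(-7,-5,-3,-1,1,3,5,7) for sx in[1] for sy in(-1,-1/3,1/3,1)])@rz(yaw).T+p
    for q in ((proj(cam,P)-[x0-.5,y0-.5])*sc).astype(int): cv2.circle(im,q,2,(0,255,255),1)
    cv2.imwrite(out,im)
E
python3 - <<'E'
from trayfit import *
s=state();yaw=np.radians(171.2-90);xd=np.array([np.cos(yaw),np.sin(yaw),0])
p=s['eef_pos']-.0076*xd;p[2]=.012
for c,b,sc in(('scene',(260,85,80,50),9),('top',(80,300,60,60),9)): over(f'pics/{c}_17.png',c,p,yaw,f'pics/ov_{c}.png',b,sc)
E
```

```text
(no output)
```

View pics/ov_scene.png

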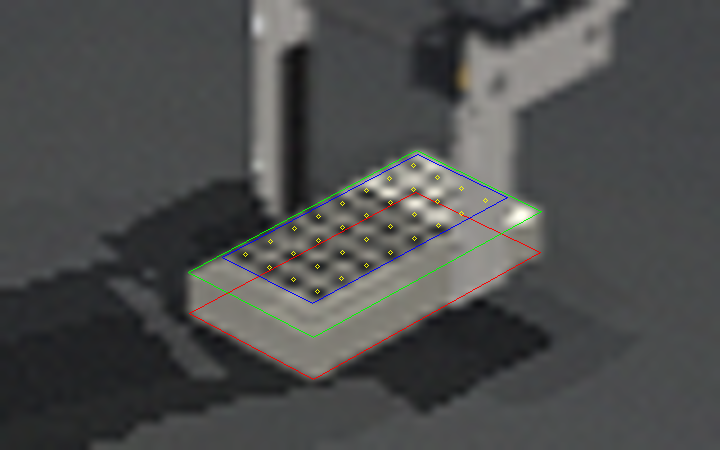

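View pics/ov_top.png

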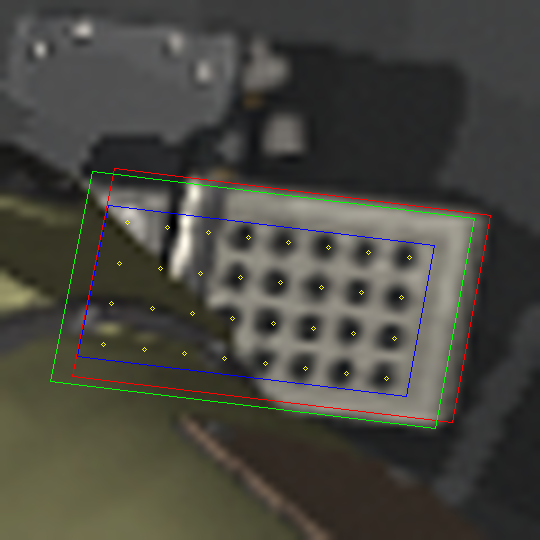

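apply_moves([
  [[0.4, 0, 0.3], [0, -0.2, 0]],
  [[0.4, 0, 0.3], [0, 0, 0]],
  [[0, 0, 0.1], [0, 0, 0]],
  [[0, 0, 0], [0, 0, 0]],
])

```text
t: 26.55
eef_pos: [0.1787, 0.4323, 0.0027]
tool_rot: [[-0.153, -0.988, -0.002], [-0.988, 0.153, 0.001], [-0.0, 0.002, -1.0]]
contact_force: [-0.3, -0.6, 0.4]
opening: 0.09
```

apply_moves([
  [[0, 0, 0], [0, 0, 0]],
  [[0, 0, 0], [0, 0, 0]],
  [[0, 0, 0], [0, 0, 0]],
  [[0, 0, 0], [0, 0, 0]],
  [[0, 0, 0], [0, 0, 0]],
  [[0, 0, 0], [0, 0, 0]],
], fingers=6, newtons=40)

```text
t: 27.15
eef_pos: [0.1788, 0.4325, 0.003]
tool_rot: [[-0.153, -0.988, -0.001], [-0.988, 0.153, 0.002], [-0.001, 0.001, -1.0]]
contact_force: [-0.2, 0.2, 1.1]
opening: 0.0661
```

```bash
python3 - <<'E'
from trayfit import *
s=state();print(s['opening'],s['contact_force'],s['eef_pos'],s['tool_rot'])
shot('18',scene=(250,60,100,80,7),top=(60,290,90,80,6))
y=s['tool_rot'][:,1];yaw=np.arctan2(y[1],y[0])-np.pi/2;xd=np.array([np.cos(yaw),np.sin(yaw),0])
p=s['eef_pos'].copy();p[2]=.012
for c,b,sc in(('scene',(260,85,80,50),9),('top',(80,300,60,60),9)): over(f'pics/{c}_18.png',c,p,yaw,f'pics/ov2_{c}.png',b,sc)
E
```

```text
0.06612408469284473 [-0.23370794  0.16622679  1.07251911] [0.17877383 0.43253298 0.00304359] [[-0.15255405 -0.98829444 -0.0011657 ]
 [-0.98829419  0.15255217  0.00155714]
 [-0.00136108  0.00138961 -0.99999811]]
```

View pics/ov2_scene.png

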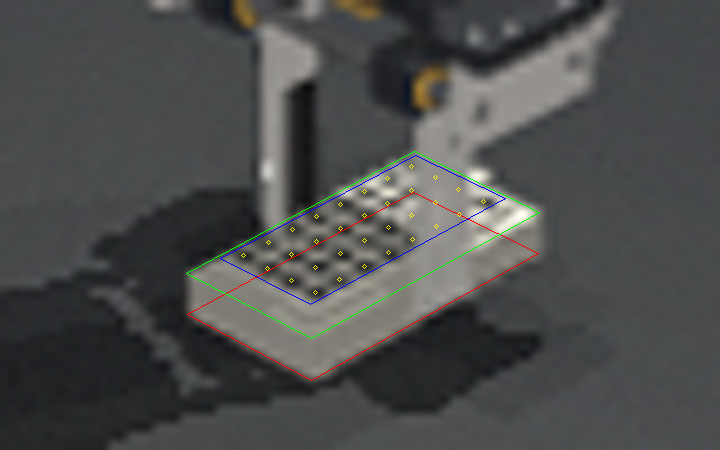

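View pics/ov2_top.png

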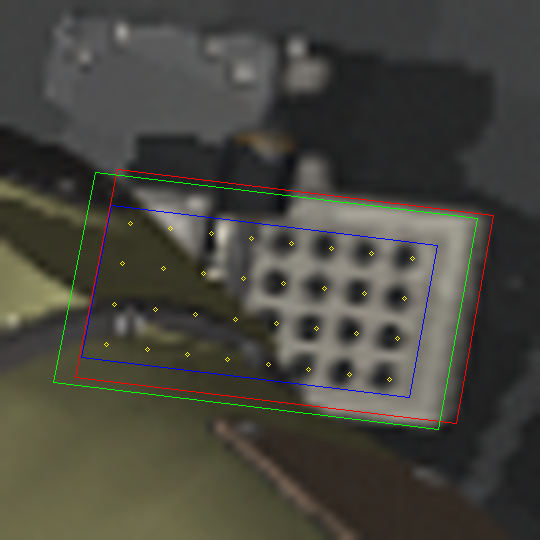

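```bash
python3 - <<'E'
from trayfit import *
import fit
from scipy.optimize import least_squares
for z in(.0386,.042):
    s=least_squares(lambda q:fit.res([q[0],q[1],z,q[2],.0455,.0193]),[.543,-.288,3.619]);print(z,s.x,np.degrees(s.x[2]),s.cost); print(np.round(s.fun.reshape(-1,2),1).tolist())
    p=np.array([s.x[0],s.x[1],z])
    over('pics/scene_18.png','scene',p,s.x[2],f'pics/l_scene_{z}.png',(205,262,80,55),9)
    over('pics/top_5.png','top',p,s.x[2],f'pics/l_top_{z}.png',(315,175,70,60),9)
a=cv2.imread('pics/l_top_0.0386.png');b=cv2.imread('pics/l_top_0.042.png');cv2.imwrite('pics/l_top.png',cv2.resize(np.hstack([a,b]),(800,int(540*800/1260))))
E
```

```text
0.0386 [ 0.5430287  -0.28834667  3.61904962] 207.35626904360527 1.6743786369677545
[[0.2, 0.0], [-0.2, 0.1], [-0.1, 0.2], [0.2, -0.1], [-0.4, -0.2], [0.1, -0.4], [-0.3, -0.3], [-0.2, -0.3], [-0.7, -0.5], [-0.3, -0.0], [-0.0, 0.6], [0.4, 0.5], [-0.2, 0.6], [-0.3, -0.6]]
0.042 [ 0.54418147 -0.2895256   3.61609583] 207.187029214762 4.052120421173986
[[0.1, -0.5], [-0.3, -0.4], [-0.2, -0.1], [0.3, -0.5], [0.1, -0.8], [0.6, -1.0], [0.3, -0.9], [0.4, -1.0], [-0.9, -0.9], [-0.3, -0.3], [-0.2, 0.1], [0.4, 0.2], [0.3, 0.1], [-0.2, -1.0]]
```

View pics/l_scene_0.042.png

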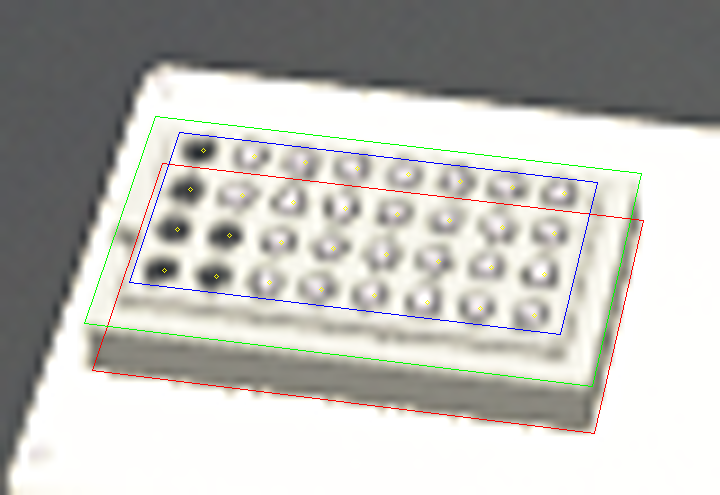

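View pics/l_top_0.042.png

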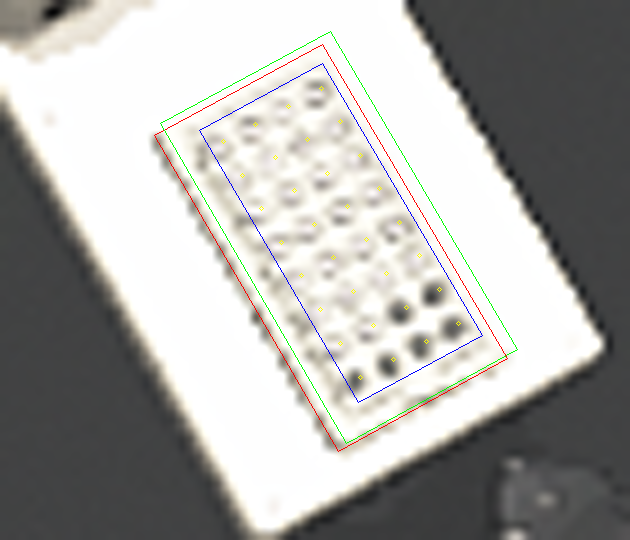

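apply_moves([
  [[0, 0, -0.5], [0, 0, 0]],
  [[0, 0, -1], [0, 0, 0]],
  [[0, 0, -2], [0, 0, 0]],
  [[0, 0, -3], [0, 0, 0]],
  [[0, 0, -4], [0, 0, 8]],
  [[0, 0, -4], [0, 0, 8]],
  [[0, 0, -4], [0, 0, 8]],
  [[0, 0, -2], [0, 0, 8]],
  [[0, 0, 0], [0, 0, 8]],
  [[0, 0, 0], [0, 0, 8]],
  [[0, 0, 0], [0, 0, 8]],
  [[0, 0, 0], [0, 0, 8]],
  [[0, 0, 0], [0, 0, 8]],
  [[0, 0, 0], [0, 0, 8]],
  [[0, 0, 0], [0, 0, 8]],
  [[0, 0, 0], [0, 0, 8]],
])

```text
t: 28.85
eef_pos: [0.1789, 0.4319, 0.2087]
tool_rot: [[-0.965, 0.261, -0.001], [0.261, 0.965, 0.002], [0.001, 0.001, -1.0]]
contact_force: [-0.1, -0.3, -1.4]
opening: 0.0654
```

apply_moves([
  [[0, 0, 0], [0, 0, 8]],
  [[0, 0, 0], [0, 0, 8]],
  [[0, 0, 0], [0, 0, 8]],
  [[0, 0, 0], [0, 0, 8]],
  [[0, 0, 0], [0, 0, 8]],
  [[0, 0, 0], [0, 0, 8]],
  [[0, 0, 0], [0, 0, 8]],
  [[0, 0, 0], [0, 0, 8]],
  [[0, 0, 0], [0, 0, 8]],
  [[0, 0, 0], [0, 0, 8]],
  [[0, 0, 0], [0, 0, 8]],
  [[0, 0, 0], [0, 0, 8]],
  [[0, 0, 0], [0, 0, 8]],
  [[0, 0, 0], [0, 0, 8]],
  [[0, 0, 0], [0, 0, 8]],
  [[0, 0, 0], [0, 0, 8]],
  [[0, 0, 0], [0, 0, 8]],
  [[0, 0, 0], [0, 0, 2]],
  [[0, 0, 0], [0, 0, 0]],
])

```text
t: 30.75
eef_pos: [0.1789, 0.432, 0.2086]
tool_rot: [[0.889, 0.457, -0.001], [0.457, -0.889, 0.002], [-0.0, -0.002, -1.0]]
contact_force: [-0.5, -0.6, -1.3]
opening: 0.0658
```

```bash
python3 -c "
from go import *
delta([.543,-.2892,.2],down(297.3));print(state()['joint_positions'])"
```

```text
t 30.75 shift cm [-0.58 80.79  0.7 ] rot deg [-0.12  0.01 -0.1 ] |F| [-0.5 -0.6 -1.3] op 0.0658
[1.09880582e+00 1.11609819e-01 1.74044862e+00 1.80423766e-03
 1.28844594e+00 2.19434205e+00]
```

apply_moves([
  [[0, 2, 0], [0, 0, 0]],
  [[0, 4, 0], [0, 0, 0]],
  [[0, 4, 0], [0, 0, 0]],
  [[0, 4, 0], [0, 0, 0]],
  [[0, 4, 0], [0, 0, 0]],
  [[0, 4, 0], [0, 0, 0]],
  [[0, 4, 0], [0, 0, 0]],
  [[0, 4, 0], [0, 0, 0]],
  [[0, 4, 0], [0, 0, 0]],
  [[0, 4, 0], [0, 0, 0]],
  [[0, 4, 0], [0, 0, 0]],
  [[0, 4, 0], [0, 0, 0]],
  [[0, 4, 0], [0, 0, 0]],
  [[0, 4, 0], [0, 0, 0]],
  [[0, 4, 0], [0, 0, 0]],
  [[0, 4, 0], [0, 0, 0]],
  [[0, 4, 0], [0, 0, 0]],
  [[0, 4, 0], [0, 0, 0]],
  [[0, 4, 0], [0, 0, 0]],
  [[0, 4, 0], [0, 0, 0]],
])

```text
t: 32.75
eef_pos: [0.5362, -0.263, 0.207]
tool_rot: [[0.888, 0.459, -0.001], [0.459, -0.888, 0.001], [-0.0, -0.002, -1.0]]
contact_force: [0.8, 1.3, -1.3]
opening: 0.066
```

apply_moves([
  [[0, 2, 0], [0, 0, 0]],
  [[0, 1.5, 0], [0, 0, 0]],
  [[0, 0, 0], [0, 0, 0]],
  [[0, 0, 0], [0, 0, 0]],
])

```text
t: 33.15
eef_pos: [0.5515, -0.2921, 0.2065]
tool_rot: [[0.889, 0.458, -0.002], [0.458, -0.889, 0.002], [-0.001, -0.002, -1.0]]
contact_force: [0.2, 0.8, -1.5]
opening: 0.0656
```

```bash
python3 -c "
from go import *
delta([.543,-.2892,.12],down(297.3));print(state()['joint_positions'])"
```

```text
t 33.15 shift cm [-0.62 -0.63  8.65] rot deg [-0.13  0.04 -0.03] |F| [ 0.2  0.8 -1.5] op 0.0656
[-5.46014695e-01  4.67945660e-01  1.28814606e+00  6.25570657e-04
  1.38781117e+00  5.48741870e-01]
```

apply_moves([
  [[-0.3, -0.3, 3], [-0.1, 0, 0]],
  [[-0.3, -0.3, 3], [0, 0, 0]],
  [[0, 0, 3], [0, 0, 0]],
  [[0, 0, 1.2], [0, 0, 0]],
  [[0, 0, 0], [0, 0, 0]],
  [[0, 0, 0], [0, 0, 0]],
])

```text
t: 33.75
eef_pos: [0.5443, -0.2899, 0.1061]
tool_rot: [[0.889, 0.458, 0.001], [0.458, -0.889, -0.001], [0.001, 0.001, -1.0]]
contact_force: [-0.1, -1.1, -1.1]
opening: 0.0657
```

```bash
python3 -c "
from trayfit import *
s=state();shot('20',scene=(195,210,140,110,5))
y=s['tool_rot'][:,1];yaw=np.arctan2(y[1],y[0])-np.pi/2
p=s['eef_pos']+[0,0,.009]
over('pics/scene_20.png','scene',p,yaw,'pics/ov3.png',(205,235,85,80),8)
delta([.543,-.2892,.07],down(297.3))"
```

```text
t 33.8 shift cm [-0.09 -0.15  3.64] rot deg [ 0.12 -0.05 -0.05] |F| [ 0.1 -0.3 -0.5] op 0.0654
```

View pics/scene_20_c.png

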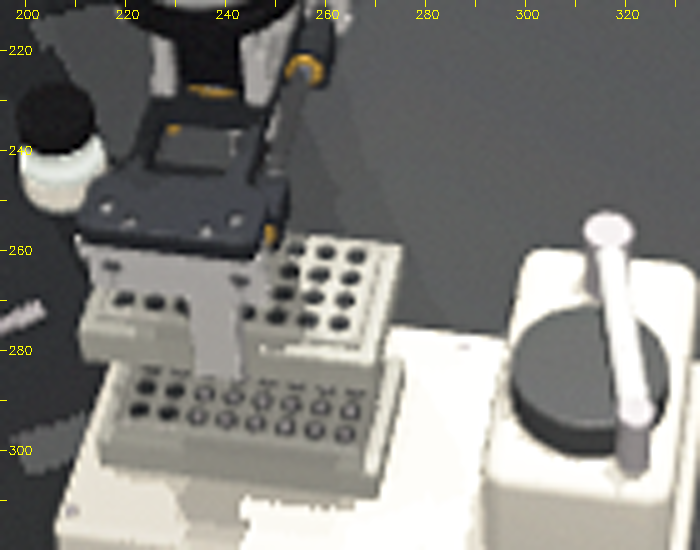

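View pics/ov3.png

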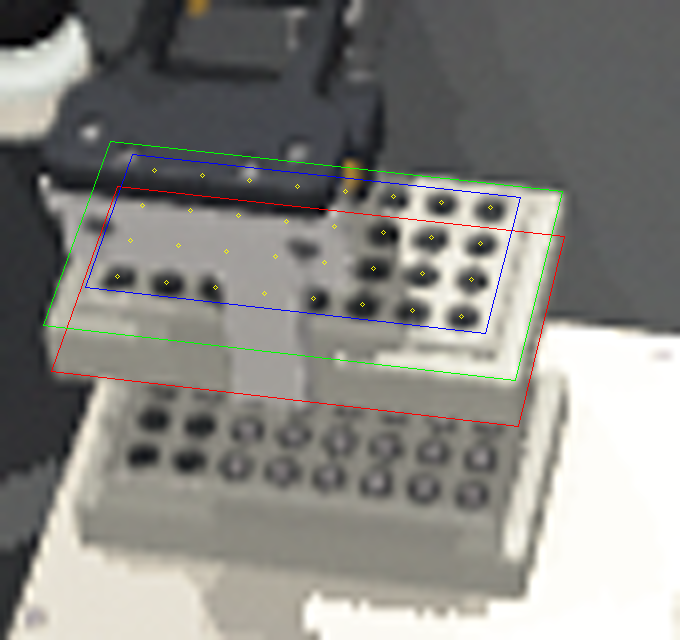

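```bash
python3 - <<'E'
from trayfit import *
im=cv2.imread('pics/scene_20.png')
import fit
obs=[((143,457),7,1.5),((474,494),-7,1.5),((154,418),7,.5),((480,457),-7,.5),((190,463),5,1.5),((200,424),5,.5)]
O=[(np.array(p)/8+[205-.5,235-.5]-[.125,-.25]) for p,_,_ in obs]
L=[(a/7*.0455,b*.0129,.012) for _,a,b in obs]
for z in(.0375,.0386):
    f=lambda q:np.ravel(proj('scene',np.array(L)@rz(q[2]).T+[q[0],q[1],z])-np.array(O))
    s=least_squares(f,[.543,-.288,3.619]);print(z,s.x,np.degrees(s.x[2]),np.round(s.fun,2))
    p=np.array([s.x[0],s.x[1],z]);over('pics/scene_20.png','scene',p,s.x[2],'pics/ov4.png',(205,262,80,55),9)
E
```

```text
0.0375 [ 0.54056282 -0.28751697  3.62651191] 207.78382702511402 [ 0.04 -0.06 -0.3  -0.03  0.11  0.23  0.05 -0.08 -0.03 -0.16  0.13  0.12]
0.0386 [ 0.54121819 -0.28814859  3.62630329] 207.7718740325153 [ 0.01 -0.06 -0.27 -0.02  0.1   0.22  0.09 -0.07 -0.04 -0.16  0.12  0.11]
```

View pics/ov4.png

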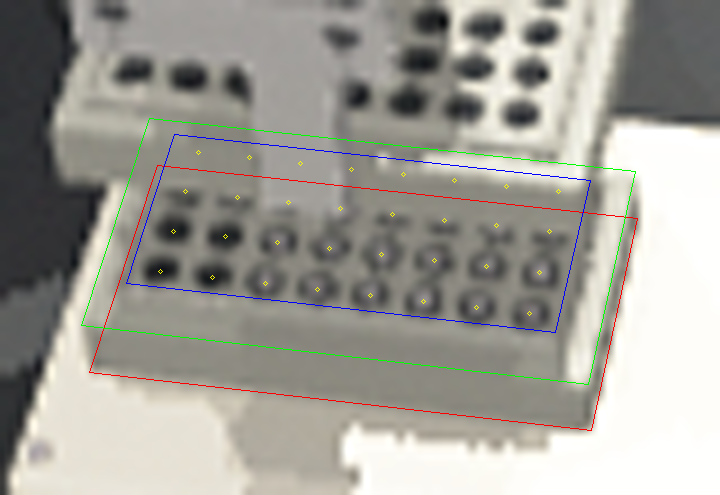

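```bash
python3 -c "
from go import *
delta([.5422,-.2885,.060],down(297.45))"
```

```text
t 33.8 shift cm [-0.13 -0.25  4.64] rot deg [ 0.12 -0.05 -0.2 ] |F| [ 0.1 -0.3 -0.5] op 0.0654
```

apply_moves([
  [[-0.15, -0.2, 2], [0.1, 0, -0.2]],
  [[0, 0, 1.5], [0, 0, 0]],
  [[0, 0, 0.7], [0, 0, 0]],
  [[0, 0, 0.3], [0, 0, 0]],
  [[0, 0, 0], [0, 0, 0]],
  [[0, 0, 0], [0, 0, 0]],
])

```text
t: 34.4
eef_pos: [0.5417, -0.289, 0.0602]
tool_rot: [[0.888, 0.461, -0.0], [0.461, -0.888, 0.001], [0.0, -0.001, -1.0]]
contact_force: [0.4, 0.2, -0.4]
opening: 0.0655
```

```bash
python3 -c "
from trayfit import *
s=state();shot('21',scene=(200,245,90,75,8))
delta([.5422,-.2885,.0476],down(297.45))"
```

```text
t 34.45 shift cm [ 0.07 -0.02  1.26] rot deg [-0.05 -0.   -0.03] |F| [-0.9 -0.5 -0.9] op 0.0657
```

View pics/scene_21_c.png

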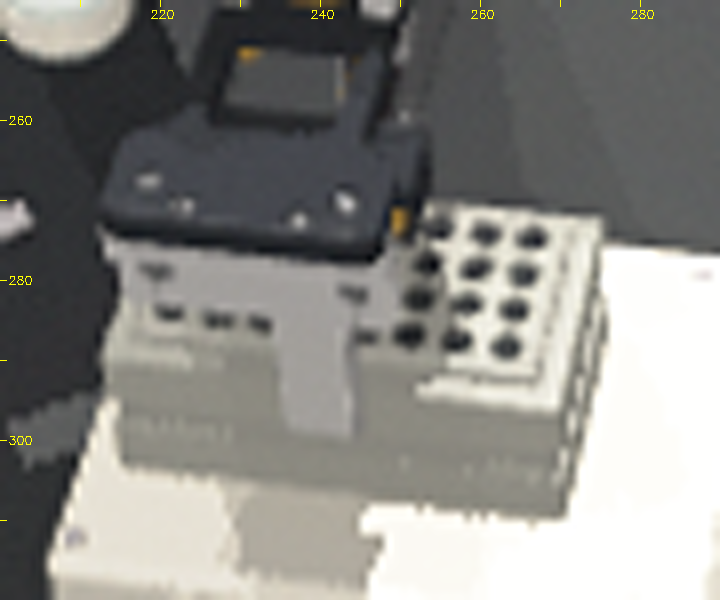

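apply_moves([
  [[0.1, 0, 0.2], [0, 0, 0]],
  [[0, 0, 0.2], [0, 0, 0]],
  [[0, 0, 0.1], [0, 0, 0]],
  [[0, 0, 0], [0, 0, 0]],
  [[0, 0, 0], [0, 0, 0]],
])

```text
t: 34.95
eef_pos: [0.5423, -0.2884, 0.0545]
tool_rot: [[0.888, 0.461, -0.001], [0.461, -0.888, 0.001], [-0.0, -0.002, -1.0]]
contact_force: [-1.3, -0.3, -1.3]
opening: 0.0659
```

apply_moves([
  [[0, 0, 0.1], [0, 0, 0]],
  [[0, 0, 0.1], [0, 0, 0]],
  [[0, 0, 0], [0, 0, 0]],
  [[0, 0, 0], [0, 0, 0]],
])

```text
t: 35.35
eef_pos: [0.5423, -0.2883, 0.0525]
tool_rot: [[0.888, 0.461, -0.001], [0.461, -0.888, 0.001], [-0.0, -0.002, -1.0]]
contact_force: [0.6, 0.1, -0.6]
opening: 0.066
```

apply_moves([
  [[0, 0, 0.1], [0, 0, 0]],
  [[0, 0, 0.1], [0, 0, 0]],
  [[0, 0, 0], [0, 0, 0]],
  [[0, 0, 0], [0, 0, 0]],
])

```text
t: 35.75
eef_pos: [0.5424, -0.2884, 0.0511]
tool_rot: [[0.888, 0.461, -0.001], [0.461, -0.888, 0.001], [-0.0, -0.001, -1.0]]
contact_force: [-2.3, 2.0, 5.5]
opening: 0.0653
```

apply_moves([
  [[0, 0, 0.1], [0, 0, 0]],
  [[0, 0, 0], [0, 0, 0]],
  [[0, 0, 0], [0, 0, 0]],
])

```text
t: 36.05
eef_pos: [0.5425, -0.2884, 0.0511]
tool_rot: [[0.888, 0.461, -0.001], [0.461, -0.888, 0.001], [-0.0, -0.001, -1.0]]
contact_force: [-6.4, 4.6, 14.8]
opening: 0.0656
```

```bash
python3 -c "
from trayfit import *
s=state();shot('22',scene=(200,245,90,75,8))
print(s['contact_force'],s['tool_rot'].T@s['contact_force'],s['tool_rot'].T@s['ft_torque'],s['eef_pos'])"
```

```text
[-6.35807574  4.62934667 14.84581369] [ -3.51233425  -7.05205859 -14.83867041] [ 1.08148233 -1.0347351   0.08001178] [ 0.54245973 -0.28842618  0.05107968]
```

View pics/scene_22_c.png

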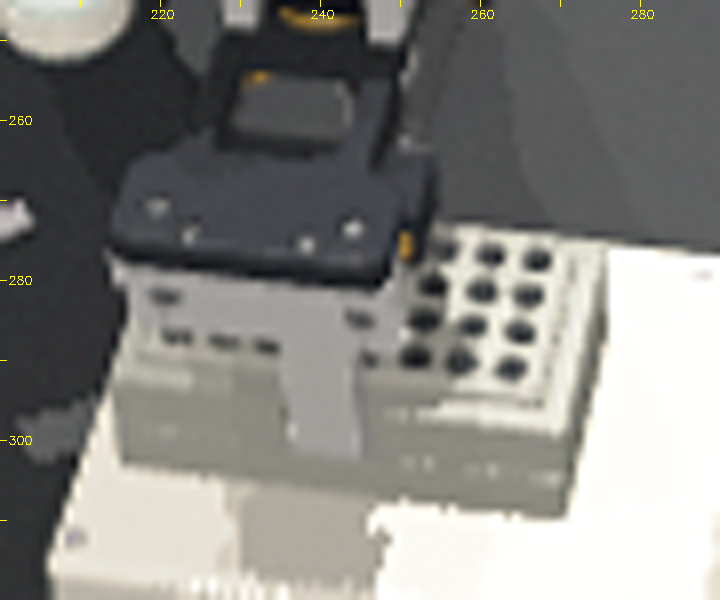

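apply_moves([
  [[-0.05, -0.1, 0], [0, 0, 0]],
  [[0, 0, 0], [0, 0, 0]],
  [[0, 0, 0], [0, 0, 0]],
])

```text
t: 36.4
eef_pos: [0.5423, -0.2883, 0.0511]
tool_rot: [[0.888, 0.461, 0.002], [0.461, -0.888, -0.001], [0.001, 0.001, -1.0]]
contact_force: [-0.1, -0.9, 8.1]
opening: 0.0656
```

```bash
python3 -c "
from trayfit import *
s=state()
print(s['tool_rot'].T@s['contact_force'],s['tool_rot'].T@s['ft_torque'],s['eef_pos'])"
```

```text
[-0.45623797  0.79249192 -8.11289052] [-0.19081106 -0.20036172 -0.02309164] [ 0.54233134 -0.2883061   0.05106478]
```

apply_moves([
  [[0, -0.1, 0], [0, 0, 0]],
  [[0, 0, 0], [0, 0, 0]],
  [[0, 0, 0], [0, 0, 0]],
])

```text
t: 36.7
eef_pos: [0.542, -0.2878, 0.0511]
tool_rot: [[0.888, 0.46, 0.002], [0.46, -0.888, -0.001], [0.001, 0.002, -1.0]]
contact_force: [1.5, -3.4, 7.2]
opening: 0.0654
```

```bash
cat > f.py <<'E'
from go import *
s=state()
print(np.round(s['tool_rot'].T@s['contact_force'],1),np.round(s['tool_rot'].T@s['ft_torque'],2),np.round(s['eef_pos'],5),np.round(s['tool_rot'][2],4))
E
python3 f.py
```

```text
[-0.2  3.7 -7.1] [-0.65 -0.14 -0.  ] [ 0.54201 -0.28781  0.05108] [ 0.0014  0.002  -1.    ]
```

apply_moves([
  [[0, -0.1, 0], [0, 0, 0]],
  [[0, 0, 0], [0, 0, 0]],
  [[0, 0, 0], [0, 0, 0]],
])

```text
t: 37.0
eef_pos: [0.5416, -0.287, 0.0511]
tool_rot: [[0.888, 0.46, 0.002], [0.46, -0.888, -0.001], [0.001, 0.002, -1.0]]
contact_force: [2.9, -4.8, 5.9]
opening: 0.0657
```

```bash
python3 f.py
```

```text
[ 0.3  5.6 -5.9] [-0.68 -0.21 -0.03] [ 0.54157 -0.28699  0.05106] [ 0.0014  0.0021 -1.    ]
```

apply_moves([
  [[0, 0.15, -0.05], [0, 0, 0]],
  [[0, 0, 0], [0, 0, 0]],
  [[0, 0, 0], [0, 0, 0]],
])

```text
t: 37.3
eef_pos: [0.5417, -0.2874, 0.0511]
tool_rot: [[0.888, 0.461, 0.0], [0.461, -0.888, 0.001], [0.001, -0.0, -1.0]]
contact_force: [-1.2, 1.2, 7.1]
opening: 0.0658
```

```bash
python3 f.py;  python3 -c "
from trayfit import *
s=state();shot('23',scene=(200,245,90,75,8))
y=s['tool_rot'][:,1];yaw=np.arctan2(y[1],y[0])-np.pi/2
over('pics/scene_23.png','scene',s['eef_pos']+[0,0,.009],yaw,'pics/ov5a.png',(205,262,80,55),9)
over('pics/scene_23.png','scene',s['eef_pos']+[0,0,-.009],yaw,'pics/ov5b.png',(205,262,80,55),9)"
```

```text
[-0.5 -1.7 -7.1] [ 0.26 -0.13  0.02] [ 0.54174 -0.28741  0.05111] [ 6.e-04 -3.e-04 -1.e+00]
```

View pics/ov5a.png

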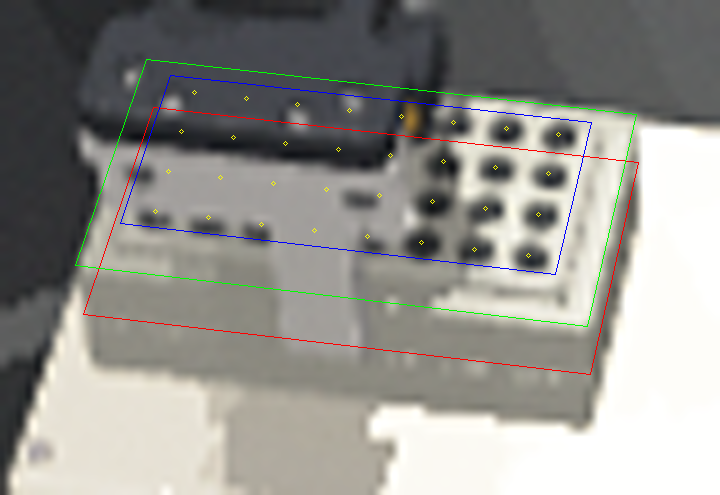

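View pics/ov5b.png

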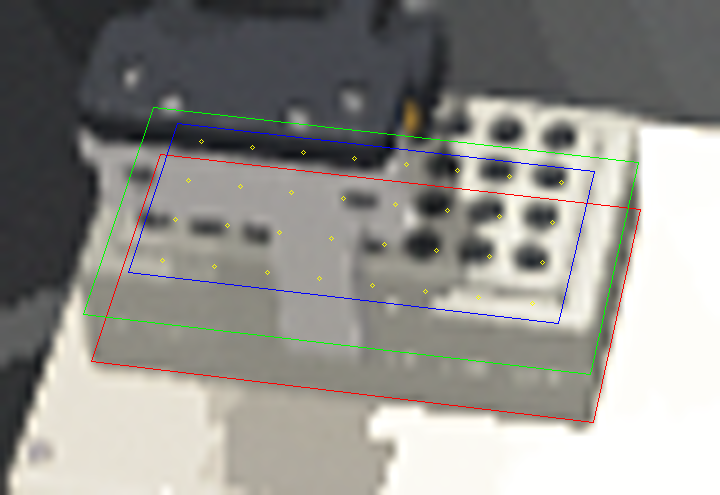

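apply_moves([
  [[0, 0, -0.06], [0, 0, 0]],
  [[0, 0, 0], [0, 0, 0]],
  [[0, 0, 0], [0, 0, 0]],
])

```text
t: 37.65
eef_pos: [0.5415, -0.2874, 0.0511]
tool_rot: [[0.888, 0.461, -0.0], [0.461, -0.888, 0.001], [0.0, -0.001, -1.0]]
contact_force: [-0.3, 0.4, 5.9]
opening: 0.0654
```

apply_moves([
  [[0, 0, 0], [0, 0, 0]],
  [[0, 0, 0], [0, 0, 0]],
  [[0, 0, 0], [0, 0, 0]],
  [[0, 0, 0], [0, 0, 0]],
  [[0, 0, 0], [0, 0, 0]],
  [[0, 0, 0], [0, 0, 0]],
], fingers=9)

```text
t: 38.25
eef_pos: [0.5411, -0.2872, 0.0506]
tool_rot: [[0.888, 0.461, -0.001], [0.461, -0.888, 0.001], [-0.001, -0.002, -1.0]]
contact_force: [0.2, 0.6, 0.3]
opening: 0.0899
```

apply_moves([
  [[0, 0, -1], [0, 0, 0]],
  [[0, 0, -2], [0, 0, 0]],
  [[0, 0, -3], [0, 0, 0]],
  [[0, 0, -4], [0, 0, 0]],
  [[0, 0, -4], [0, 0, 0]],
  [[0, 0, -4], [0, 0, 0]],
  [[-4, 0, 0], [0, 0, 0]],
  [[-4, 0, 0], [0, 0, 0]],
  [[-4, 0, 0], [0, 0, 0]],
  [[-4, 0, 0], [0, 0, 0]],
  [[-3, 0, 0], [0, 0, 0]],
  [[0, 0, 0], [0, 0, 0]],
  [[0, 0, 0], [0, 0, 0]],
])

```text
t: 39.55
eef_pos: [0.3726, -0.3752, 0.2316]
tool_rot: [[0.888, 0.46, -0.0], [0.46, -0.888, 0.001], [-0.0, -0.001, -1.0]]
contact_force: [0.2, 0.4, -0.1]
opening: 0.0902
```

```bash
python3 f.py;  python3 -c "
from trayfit import *
shot('24',scene=(200,245,90,75,8),top=(300,130,100,105,6))
p=np.array([.54174,-.28741,.060]);yaw=np.radians(207.4)
over('pics/scene_24.png','scene',p,yaw,'pics/ov6a.png',(205,262,80,55),9)
over('pics/top_24.png','top',p,yaw,'pics/ov6b.png',(315,175,70,60),9)"
```

```text
[ 0.3 -0.2  0.1] [ 0.05 -0.16 -0.02] [ 0.37261 -0.37517  0.23155] [-1.e-04 -8.e-04 -1.e+00]
```

View pics/ov6a.png

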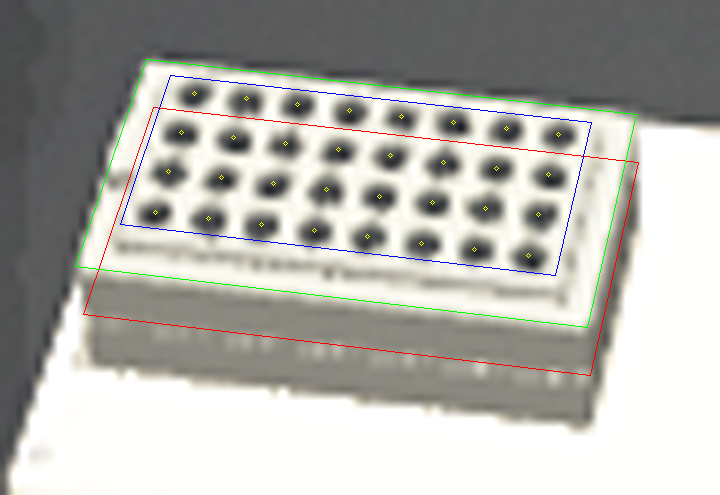

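View pics/ov6b.png

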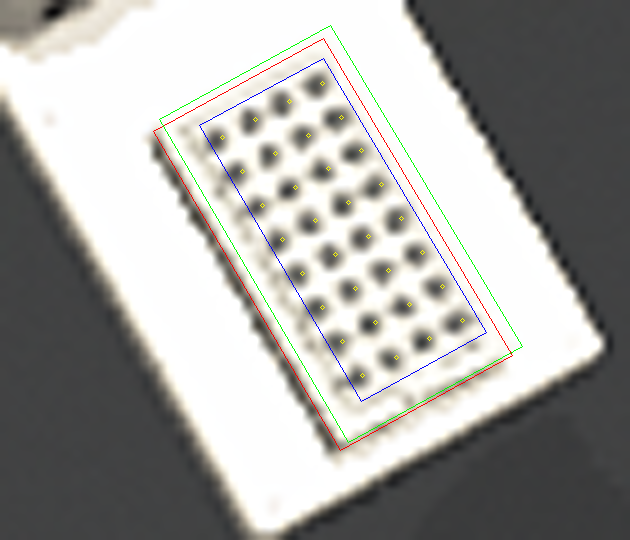

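View pics/scene_24.png

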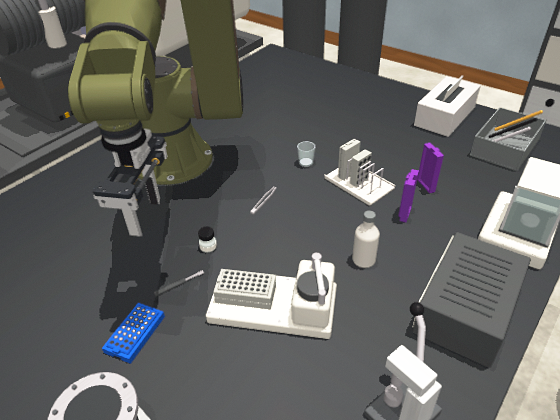

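The final pictures show the two trays stacked flush at scene (247,288), key end to the left. The spatula lies on the bench at (180,282), and everything else is where it started. Handing in now.

```bash
python3 -c "
from workcell import *
print(sign_off(), state()['t'])"
```

```text
the job is handed in; nothing more can be done
the job is handed in; nothing more can be done
```

The job is done and was handed in at about 40 s. The empty tray is home on the loaded tray and the spatula lies on the bench. The hand-in reports no verdict.

**What I did**
- I lifted the spatula off the loaded tray and laid it on the bench at about (0.37, -0.36).
- I gripped the empty tray by its side walls with the tool tilted 35°, took it out of the stand, turned it flat and put it down wells up at about (0.18, 0.43).
- My first choice of spot was near the wash bottle. The arm's wrist would have come too close there, so I used the open bench on the left instead.
- I picked the tray up again level and lowered it onto the loaded tray, notch over key. When I met some sideways force I moved it a millimetre or two to ease it, then let go.

**Last checks**
- **Seating height:** the tray stopped at an origin height of 0.0600 m. That is 18 mm above the 0.042 m expected if the loaded tray sits directly on the 30 mm base.
- **Flush fit:** in the scene view after release, the tray walls run on without a gap. The well overlay fits within about 1 pixel in both cameras, roughly 2 mm.
- **Rest of the bench:** the arm was clear and its force reading was near zero. The stand items and bystanders looked unmoved in the last scene picture.

**What disagreed**
- Before contact, the camera fit put the loaded tray's origin at about 0.0386 m, while the contact height points to 0.042 m. I trusted contact, because the tray slid about 1.5 mm sideways at a constant height.
- The loaded tray may have shifted a millimetre or so within its play during that nudge. No shift showed in the pictures.

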